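# Make the tabletop catapult game ready for the next round

## Task

Get the catapult game ready for the next round: with the key, turn the catapult's slotted lock a quarter turn clockwise until it stops, only then draw the throwing arm back and hook it on its catch without ever letting it fly, and then lay the ball in its cup so that all stays cocked. Put the key back in its stand, stand every castle tower upright in the middle of a light square of its own on the board, and leave the other things on the table where they are.

Things in the scene. Friction and masses are not known exactly. Their poses are not given: they have to be found in the camera images.
- catapult: toy catapult, fixed to the table: wooden base plate 300 x 100 mm, 20 mm thick, with an ear 110 x 95 mm on its -y side that carries the lock. Origin under the base on its centre line; its x axis points forward (the throwing direction), y left, z up. The throwing arm turns about a level axle (along y) at (100, 0, 75) mm; the catch stands at the rear (-x) end
- throw_arm (a joint): angle of the throwing arm, rad: 0 = at rest, slanting up and rearward (-x of the catapult) at 45 deg; grows as it is drawn down; 0.785 level; stop at 0.92. A spring pulls it to 0: 0.3 N m at 0, 0.6 when level (about 4 N at draw_point). Drawn past about 0.80, its end pin has pushed the catch aside (a few N more) and the catch snaps over it; let up, it rests hooked at about 0.77
- draw_point (a point): middle of the arm's wooden bar, 165 mm from the axle, between cup and end pin; moves with the arm. The bar is 24 mm wide, 12 mm thick, 198 mm long, and ends in a steel cross pin, 10 mm thick and 50 mm long, 203 mm from the axle. Take the bar here across its width (fingers closing along the catapult's y) or push it down
- cup_floor (a point): centre of the inner floor of the square wooden cup on the arm, 105 mm from the axle; cup 52 mm square outside, 44 mm inside, rim 10 mm above this floor; moves with the arm, level when the arm is hooked
- catch (a joint): angle of the sprung steel catch, rad: 0 = upright (closed); grows as its head is pushed rearward; at about 0.15 it lets the pin go. Hair trigger: 1 to 2 N on its head or on the tail behind it fires the arm. Its nose, 85 mm above the table at (-103, 0) mm in the catapult's frame, holds the pin down; it stands 100 mm high
- cam_lock (a joint): angle of the slotted lock on the ear of the catapult, rad: 0 = open, slot along the catapult's x; grows clockwise seen from above; stop at 1.57 (seated, slot across). Starts at 0 to 0.3, stays where it is left, needs 0.12 N m to turn
- cam_slot (a point): centre of the slot's mouth on the top of the lock, at (85, -100, 38) mm in the catapult's frame; slot 38 mm long, 7 mm wide, 12 mm deep, in a 46 x 40 mm steel boss on a 62 mm disc. The point's x axis runs along the slot, z up
- key: lock key, 70 mm tall, standing upright in its stand: steel blade 32 x 4.4 mm, 14 mm long, pointing down; above it a wooden collar 44 x 36 mm, 6 mm thick (14 to 20 mm up), then a square wooden handle 26 x 26 mm from 20 to 70 mm up. Origin: underside of the blade; z up the handle, x along the blade's 32 mm and two of the handle's flats
- key_stand: fixed wooden block 72 x 46 mm, 22 mm high, with a slot 42 x 16 mm along its x; the key's blade hangs in the slot and its collar rests on the top. Origin: centre of the underside
- ball_rest: fixed wooden rest for the ball, 52 mm square, 12 mm high, inner floor 6 mm high. Origin: centre of the underside
- ball: wooden ball, diameter 46 mm; origin at its centre (its axes turn with it)
- board: fixed wooden target board 130 x 310 mm, 12 mm thick, with a row of four lighter squares (58 mm) along its y, centred at y = -102, -34, 34 and 102 mm, x = 0, on its top. Origin: centre of the underside
- tower1: wooden castle tower, 77 mm tall (one of 2 to 4, all alike): round foot 52 mm in diameter and 12 mm thick, shaft 38 mm in diameter from 12 to 58 mm up, wider crown 46 mm. Origin: centre of the underside, z up
- tower2: wooden castle tower, 77 mm tall (one of 2 to 4, all alike): round foot 52 mm in diameter and 12 mm thick, shaft 38 mm in diameter from 12 to 58 mm up, wider crown 46 mm. Origin: centre of the underside, z up
- tower3: wooden castle tower, 77 mm tall (one of 2 to 4, all alike): round foot 52 mm in diameter and 12 mm thick, shaft 38 mm in diameter from 12 to 58 mm up, wider crown 46 mm. Origin: centre of the underside, z up
- tower4: wooden castle tower, 77 mm tall (one of 2 to 4, all alike): round foot 52 mm in diameter and 12 mm thick, shaft 38 mm in diameter from 12 to 58 mm up, wider crown 46 mm. Origin: centre of the underside, z up
- mug: white mug, 76 mm wide, 90 mm high; to be left alone
- timer: glass sand timer, 48 mm wide, 84 mm high; to be left alone
- cards: pack of cards 65 x 95 x 35 mm; to be left alone
- dice_cup: black dice cup, 84 mm wide, 100 mm high; to be left alone
- figure: dark wooden play figure, 44 mm wide, 80 mm high; to be left alone
- tin: metal tin 90 x 60 x 40 mm; to be left alone

How it is judged:
By the outcome, as a careful person would: the job done as asked, in the order asked, and still so for the second after the job is handed in, with the robot touching nothing.
Of tower1, tower2, tower3, tower4 only 2 to 4 are there at a start; the rules pass over those that are not, and their reading is None.
At some moment in a run one of tower1, tower2, tower3, tower4 may be knocked a few centimetres aside while the robot is not near it.
It also fails if it takes over 210 s, if anything falls off the work surface, if the arm or the gripper's body presses on something with over 40 N, if the wrist force passes 120 N, or if a joint passes its speed limit or range.

## Robot

A 7-joint arm with a two-finger parallel gripper is mounted at the origin on the work surface. World frame = base frame: x ahead of the robot, y to its left, z up, the work surface at z = 0. Lengths are in m, angles in degrees, forces in N, time in s.
With the tool pointing down it reaches from about 0.425 to 0.875 m from the base axis. Payload 4.7 kg.
Tool frame: the origin (TCP) lies between the finger pads; the fingertips stand env.tip_reach ahead of it and the grasp point (between the pads) lies 2 mm behind it (env.tip_reach is the distance from the TCP to the fingertips, in m); z points along the fingers, y is the line along which they close (so a half turn about z gives the same grasp; the last joint's range is limited). The gripper opens to 87 mm and grips with 3 to 60 N. Pads are 19 mm wide; open, the fingers measure 117 mm over their backs; the gripper's body (75 mm by 190 mm) begins 51 mm behind the grasp point.
Start: joints at [75.35, 18.392, -4.016, 83.108, 1.295, 78.541, -3.26], TCP at [0.173, -0.627, 0.24] pointing down, gripper open.
Joint ranges: [-163.93, 163.93], [-17.29, 119.83], [-79.2, 71.16], [3.27, 140.29], [-89.18, 269.18], [5.43, 117.66], [-154.24, 154.24]. Speed limits (degrees/s): [147.25, 147.25, 180, 180, 180, 180, 180].

## Interface

Orientations are given as [roll, pitch, yaw] about the fixed x, y, z axes, in that order (R = Rz(yaw) Ry(pitch) Rx(roll)).
In Python, from cell import env gives the robot as it stands.
- The arm moves only by the shell command python3 steer.py 'ROWS' [FORCE]. ROWS is a JSON list that holds a single list of rows (three levels of brackets), with 1 to 8 rows, each of 5 numbers: dx, dy, dz in m, then a turn about the tool's z in degrees, then the finger opening in m; each row is the pose to reach, as a shift and turn from the pose commanded when the command began, along the tool's axes at that moment; what a row does not reach only later rows make up. A row lasts 1/12 s, in which the tool goes at most 0.0417 m and 7.16 degrees, less where a joint would pass 70% of its speed; a pose out of reach is approached as far as the arm can. The fingers move at their own pace and stop on an object; FORCE is the grip in N (left out, the last holds). Time passes only in rows, so rows that do not move let the fingers close. It prints the time, the measured TCP pose, the force, the opening and the grip force at its end. Input that does not fit is refused with a message, and nothing moves.
- env.get_obs(): the state, without advancing time (a new reading comes with each control period).
- env.read_camera(name): name is "scene" or "top" or "wrist"; returns a dict with "color" (384x512x3 uint8, blue, green, red), "fx", "fy", "cx", "cy" (pixels), "world_from_camera" (4x4, takes a point from camera to world coordinates). Camera axes: x right, y down, z forward; pixel columns grow to the right and rows downward; lengths in m; the calibration is good to about 2 mm. A picture is of the moment at which its call begins. There is no depth.
- env.sign_off(): hands the job in; it is judged then, once.
The state is a dict: "time_s": time; "qpos": joint angles; "joint_velocities": joint speeds; "effort": joint torques, N m; "tool_pos": TCP position; "tool_rot": TCP orientation; "force": force on the tool from outside, world axes, zero at the start; "wrist_torque": the same for the moment, N m; "grip_width": finger opening in m; "grasp_force": force on a finger pad.
Only numpy, scipy, OpenCV 4.12 (cv2) and the standard library are available. Lean on these libraries where they do the work, as an engineer would, in place of code of your own. Each camera call takes 0.05 s, during which the arm holds its last target. There are 200 camera calls.

## Working session

There is one attempt and no reset: what is moved stays moved. The work goes in short steps, Python scripts to look and compute and a shell command to move; the robot and the scene stay as the last step left them, time stands still between calls to the robot, and variables do not carry over. Pictures are saved under pics/ and viewed, at most 14 in all, crops included, and the job is handed in when it is done.

```bash
ls; mkdir -p pics; python3 - <<'E'
from cell import env
import cv2
for n in ("scene","top"):
    r=env.read_camera(n); cv2.imwrite(f"pics/{n}0.png",cv2.resize(r["color"],(800,600),interpolation=cv2.INTER_CUBIC))
    print(n,r["fx"],r["fy"],r["cx"],r["cy"],r["world_from_camera"].round(4).tolist())
print(env.tip_reach, env.get_obs())
E
```

```text
cell.py
pics
steer.py
scene 438.0685947327074 438.0685947327074 246.40058141252456 189.9555198057267 [[0.4293, 0.6597, -0.6169, 1.3492], [0.9031, -0.3215, 0.2847, -0.4404], [-0.0105, -0.6793, -0.7338, 1.0905], [0.0, 0.0, 0.0, 1.0]]
top 420.1667430858357 420.1667430858357 253.71124639855432 190.89712475982859 [[0.0277, -0.9803, 0.1955, 0.2588], [-0.9996, -0.0253, 0.0145, -0.0802], [-0.0093, -0.1959, -0.9806, 1.5592], [0.0, 0.0, 0.0, 1.0]]
0.017 {'time_s': 0.1, 'qpos': array([75.34926006, 18.43688954, -4.01646407, 83.1677266 ,  1.29591564,
       78.54213359, -3.26022875]), 'joint_velocities': array([-0.04995204, -0.02232991, -0.03537253, -0.20363858,  0.060112  ,
       -0.1138844 , -0.009415  ]), 'effort': array([ 1.58744911e-05, -4.92571378e+01, -4.05769609e-01, -3.13397205e+01,
       -6.42814999e-02,  3.94923321e-02,  7.49543574e-05]), 'tool_pos': array([ 0.1730842 , -0.62604092,  0.23854909]), 'tool_rot': array([-1.79898539e+02,  6.09615361e-03,  1.54611748e+01]), 'force': array([-0.38352697,  0.50600715, -0.40838222]), 'wrist_torque': array([-0.0115154 ,  0.00394558,  0.01639621]), 'grasp_force': 0.0, 'grip_width': 0.0871894141184938}
```
View pics/top0.png

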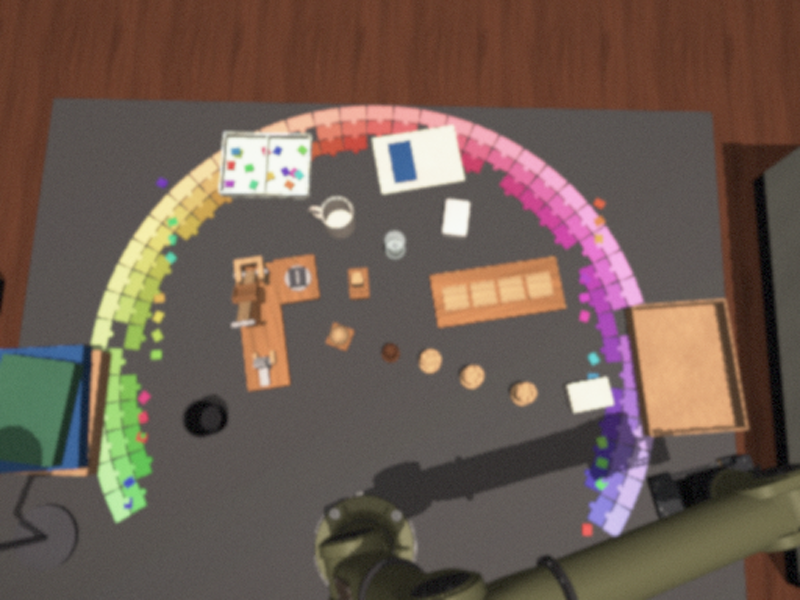

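View pics/scene0.png

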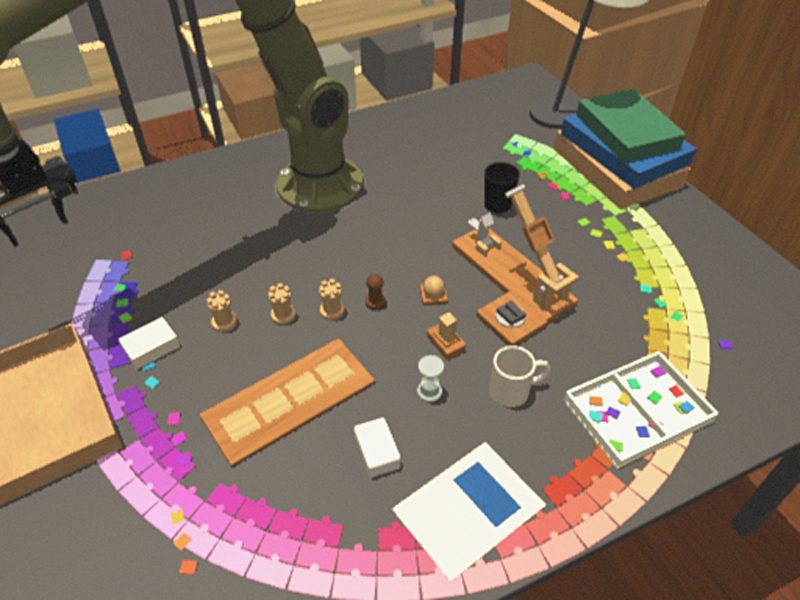

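The two views show three standing towers at about (430,360), (472,376) and (524,392) in the top view. The board is at (498,291), the key in its stand at (358,282), and the ball at (340,335). The catapult has its front up (world +x), the lock at (298,277) and the catch at (262,365). I'll zoom in for exact pixels.

```bash
cat > h.py <<'E'
from cell import env
import numpy as np, cv2
def ray(r,px,z):
    """pixel (orig) -> world point at height z"""
    T=r["world_from_camera"]; d=T[:3,:3]@np.array([(px[0]-r["cx"])/r["fx"],(px[1]-r["cy"])/r["fy"],1.])
    o=T[:3,3]; return o+d*(z-o[2])/d[2]
def proj(r,p):
    T=r["world_from_camera"]; q=T[:3,:3].T@(np.asarray(p,float)-T[:3,3]); return np.array([r["fx"]*q[0]/q[2]+r["cx"],r["fy"]*q[1]/q[2]+r["cy"]])
def crop(r,x0,y0,w,h,s,name):
    cv2.imwrite("pics/"+name,cv2.resize(r["color"][y0:y0+h,x0:x0+w],None,fx=s,fy=s,interpolation=cv2.INTER_CUBIC))
def tool(dw):
    """world shift -> tool axes"""
    from scipy.spatial.transform import Rotation as R
    return R.from_euler("xyz",env.get_obs()["tool_rot"],degrees=True).as_matrix().T@np.asarray(dw)
E
python3 - <<'E'
from h import *
r=env.read_camera("top")
crop(r,140,155,120,100,6,"cA.png"); crop(r,240,155,140,110,5.5,"cB.png")
for n,p,z in [("lock",(298,277),.038),("key",(358,280),.07),("ball",(340,335),.035),("t1",(430,358),.077),("t2",(472,375),.077),("t3",(524,391),.077),("board",(498,291),.012),("catch",(262,362),.1)]:
    print(n,ray(r,np.array(p)*.64,z).round(3))
print(proj(r,env.get_obs()["tool_pos"])/.64)
w=env.read_camera("wrist")
from scipy.spatial.transform import Rotation as R
o=env.get_obs();M=R.from_euler("xyz",o["tool_rot"],degrees=True).as_matrix()
print((M.T@(w["world_from_camera"][:3,3]-o["tool_pos"])).round(4),(M.T@w["world_from_camera"][:3,:3]).round(3).tolist(),w["fx"])
E
```

```text
lock [0.608 0.178 0.038]
key [0.597 0.033 0.07 ]
ball [0.472 0.072 0.035]
t1 [ 0.419 -0.138  0.077]
t2 [ 0.383 -0.233  0.077]
t3 [ 0.35  -0.349  0.077]
board [ 0.592 -0.301  0.012]
catch [0.397 0.237 0.1  ]
[683.61030393 482.55095643]
[ 0.0814 -0.001  -0.1445] [[0.0, -0.956, -0.292], [1.0, 0.0, 0.0], [-0.0, -0.292, 0.956]] 311.06856049691004
```

View pics/cA.png

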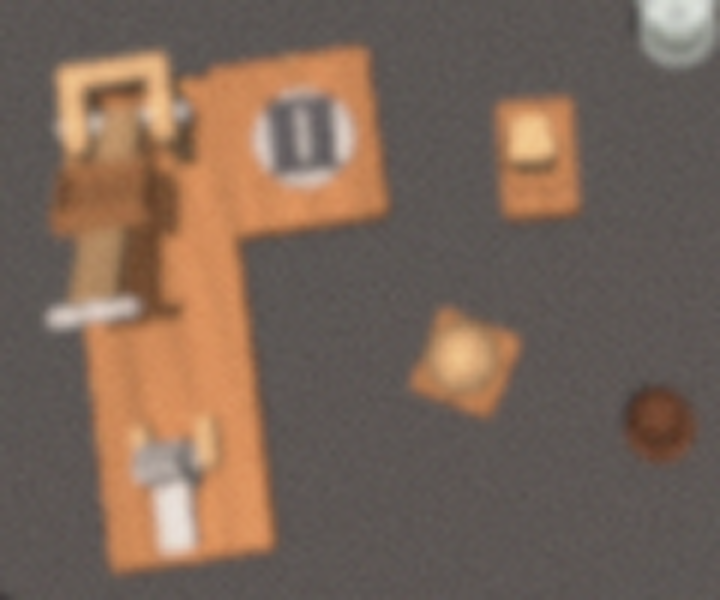

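View pics/cB.png

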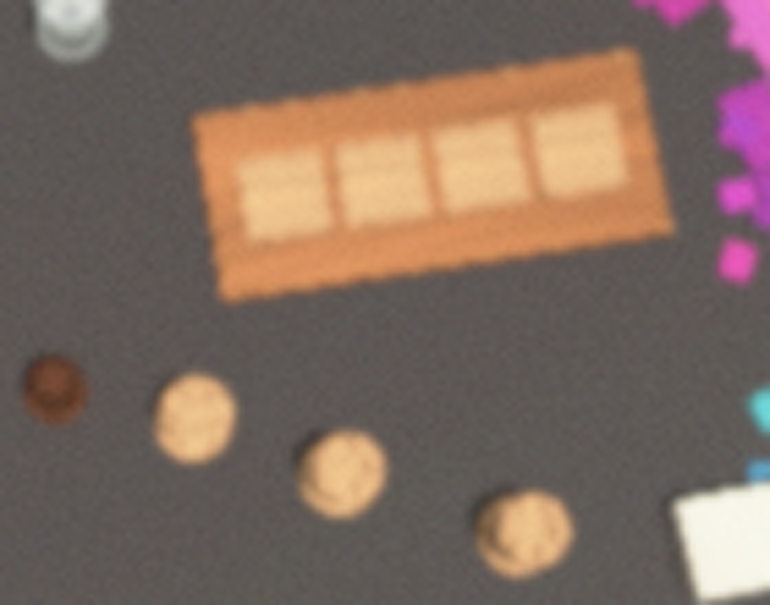

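The crops give me sharp pixel positions: lock (303,135), key (532,140), ball (463,355), catch (165,460) in crop A, and the squares and towers in crop B. Next I'll bring the wrist camera over the catapult for precision.

```bash
python3 steer.py '[[[0.557, -0.6, -0.111, 0, 0.087], [0.557, -0.6, -0.111, 0, 0.087], [0.557, -0.6, -0.111, 0, 0.087], [0.557, -0.6, -0.111, 0, 0.087], [0.557, -0.6, -0.111, 0, 0.087], [0.557, -0.6, -0.111, 0, 0.087], [0.557, -0.6, -0.111, 0, 0.087], [0.557, -0.6, -0.111, 0, 0.087]]]'
python3 steer.py '[[[0.34, -0.36, -0.068, 15.5, 0.087], [0.34, -0.36, -0.068, 15.5, 0.087], [0.34, -0.36, -0.068, 15.5, 0.087], [0.34, -0.36, -0.068, 15.5, 0.087], [0.34, -0.36, -0.068, 15.5, 0.087], [0.34, -0.36, -0.068, 15.5, 0.087], [0.34, -0.36, -0.068, 15.5, 0.087], [0.34, -0.36, -0.068, 15.5, 0.087]]]'
python3 - <<'E'
from h import *
r=env.read_camera("top")
A=lambda x,y:(140+x/6,155+y/6); B=lambda x,y:(240+x/5.5,155+y/5.5)
for n,p,z in [("rl",A(110,573),.02),("rr",A(272,550),.02),("efr",A(370,47),.02),("err",A(387,212),.02),("lock",A(303,135),.038),
 ("b1",B(197,118),.012),("b2",B(637,50),.012),("b3",B(674,232),.012),("b4",B(224,299),.012),("s1",B(285,193),.012),("s2",B(384,180),.012),("s3",B(481,165),.012),("s4",B(580,150),.012),
 ("t1",B(196,418),.07),("t2",B(344,472),.07),("t3",B(526,532),.07),("ball",A(463,355),.035)]:
    print(n,ray(r,p,z)[:2].round(4))
E
```

```text
time_s: 0.87
tool_pos: [0.3257, -0.3313, 0.2846]
tool_rot: [180.0, 0.0, 15.5]
force: [1.0, -0.9, -0.0]
grip_width: 0.0869
grasp_force: 0.0
time_s: 1.53
tool_pos: [0.477, -0.0457, 0.3292]
tool_rot: [179.9, -0.0, -0.1]
force: [1.8, -0.3, -0.2]
grip_width: 0.0871
grasp_force: 0.0
rl [0.3356 0.2836]
rr [0.3521 0.1861]
efr [0.6691 0.1429]
err [0.5632 0.1267]
lock [0.6069 0.1789]
b1 [ 0.6252 -0.1392]
b2 [ 0.6811 -0.4417]
b3 [ 0.5539 -0.4643]
b4 [ 0.4999 -0.1597]
s1 [ 0.5741 -0.2001]
s2 [ 0.5849 -0.2676]
s3 [ 0.5971 -0.3338]
s4 [ 0.6094 -0.4014]
t1 [ 0.4129 -0.1398]
t2 [ 0.3808 -0.2353]
t3 [ 0.3458 -0.3513]
ball [0.4725 0.0738]
```

```bash
python3 steer.py '[[[0.073, -0.186, -0.02, 0, 0.087], [0.073, -0.186, -0.02, 0, 0.087], [0.073, -0.186, -0.02, 0, 0.087], [0.073, -0.186, -0.02, 0, 0.087], [0.073, -0.186, -0.02, 0, 0.087], [0.073, -0.186, -0.02, 0, 0.087], [0.073, -0.186, -0.02, 0, 0.087]]]'
python3 - <<'E'
from h import *
r=env.read_camera("wrist"); np.save("w1.npy",r,allow_pickle=True)
cv2.imwrite("pics/w1.png",cv2.resize(r["color"],(800,600),interpolation=cv2.INTER_CUBIC))
E
```

```text
time_s: 2.17
tool_pos: [0.5495, 0.1407, 0.3482]
tool_rot: [-179.9, 0.1, 0.3]
force: [-0.4, -0.3, 0.2]
grip_width: 0.0866
grasp_force: 0.0
```

View pics/w1.png

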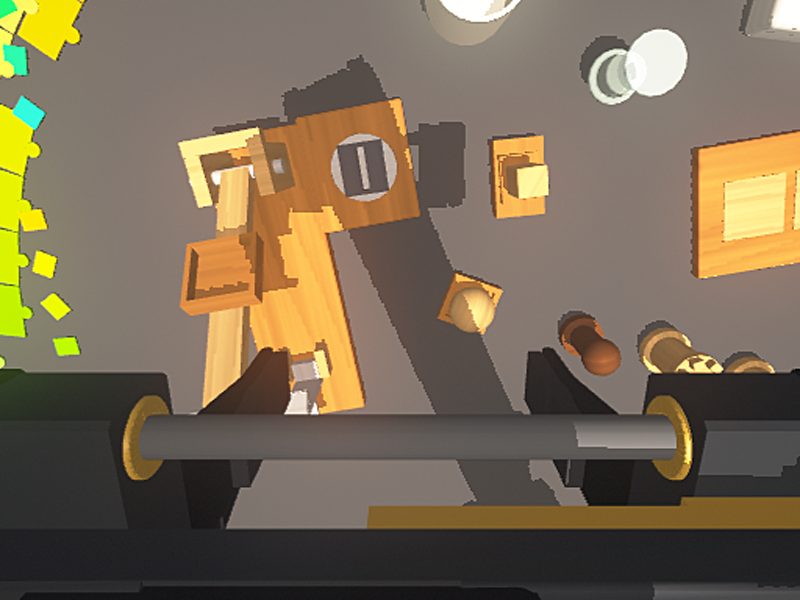

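The wrist view shows the lock at about (363,167), the key top at (534,180) and the stand at (518,177). I'll take one enlarged crop of these.

```bash
python3 - <<'E'
from h import *
r=np.load("w1.npy",allow_pickle=True).item()
crop(r,200,55,160,120,5,"w1c.png")
E
```

```text
(no output)
```

View pics/w1c.png

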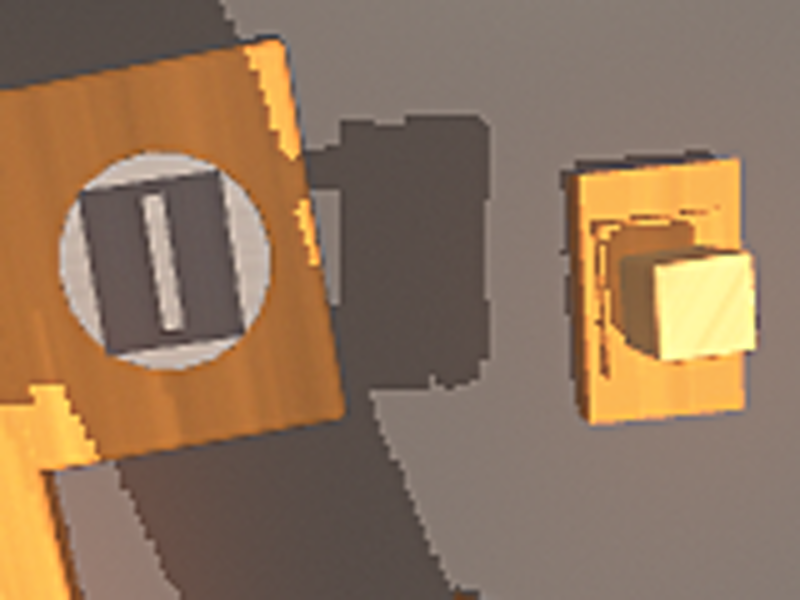

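The crop shows the slot running from (153,195) to (174,330). The key top corners are (655,260), (748,250), (757,352), (660,360), and the stand and ear edges are clear.

```bash
python3 - <<'E'
from h import *
r=np.load("w1.npy",allow_pickle=True).item()
C=lambda x,y:(200+x/5,55+y/5)
def P(l,z): return np.array([ray(r,C(*p),z)[:2] for p in l])
def ang(a,b): d=a-b; return np.degrees(np.arctan2(d[1],d[0]))
k=P([(655,260),(748,250),(757,352),(660,360)],.07); print("key",k.mean(0).round(4),ang(k[0],k[3]),ang(k[1],k[2]),ang(k[0],k[1])-90,np.linalg.norm(k[0]-k[1]),np.linalg.norm(k[0]-k[3]))
s=P([(568,173),(740,157),(745,412),(590,425)],.022); print("stand",s.mean(0).round(4),ang(s[0],s[3]),ang(s[1],s[2]),ang(s[0],s[1])-90)
s=P([(80,192),(218,172),(244,332),(110,354)],.038); print("boss",s.mean(0).round(4),ang(s[0],s[3]),ang(s[1],s[2]),ang(s[0],s[1])-90)
s=P([(153,195),(174,330)],.038); print("slot",s.mean(0).round(4),ang(s[0],s[1]),np.linalg.norm(s[0]-s[1]))
e=P([(285,38),(343,412),(42,470)],.02); print("ear",ang(e[0],e[1]),ang(e[1],e[2])+90,e.round(4).tolist())
D=lambda x,y:(x*.64,y*.64)
b=[ray(r,D(*p),.02)[:2] for p in [(328,236),(366,406)]]; print("base edge",ang(b[0],b[1]))
print("ball",ray(r,D(473,309),.029)[:2])
a=np.radians(ang(e[0],e[1])); 
E
```

```text
key [0.6022 0.0354] 7.031116423898258 10.235926554827012 6.28220453520936 0.0243805804648889 0.02612537061494376
stand [0.6021 0.0366] 8.359374430263049 6.181848248760633 5.383017661261931
boss [0.6109 0.1818] 8.930112420770449 9.090707946294119 8.138634448119618
slot [0.611  0.1816] 7.9571088646741135 0.03737515227639711
ear 9.57898488102944 11.17946998682315 [[0.6722, 0.1476], [0.5669, 0.1298], [0.5488, 0.2217]]
base edge 10.171948099962366
ball [0.47387614 0.07514481]
```

```bash
python3 - <<'E'
from h import *
o=env.get_obs();print(o["qpos"].round(1),o["tool_rot"]); print(tool([.6022-o["tool_pos"][0],.0356-o["tool_pos"][1],0.16-o["tool_pos"][2]]))
E
```

```text
[  28.6   11.8  -53.    83.5    9.4   89.4 -113.9] [1.79992933e+02 7.01402325e-02 5.83356336e-02]
[0.05269362 0.10286495 0.18809671]
```

```bash
python3 steer.py '[[[0.053, 0.103, 0.1, -57, 0.06], [0.053, 0.103, 0.1, -57, 0.06], [0.053, 0.103, 0.1, -57, 0.06], [0.053, 0.103, 0.1, -57, 0.06], [0.053, 0.103, 0.1, -57, 0.06], [0.053, 0.103, 0.1, -57, 0.06], [0.053, 0.103, 0.1, -57, 0.06], [0.053, 0.103, 0.1, -57, 0.06]]]' 40
python3 steer.py '[[[0, 0, 0.088, -40.4, 0.06], [0, 0, 0.088, -40.4, 0.06], [0, 0, 0.088, -40.4, 0.06], [0, 0, 0.088, -40.4, 0.06], [0, 0, 0.088, -40.4, 0.06], [0, 0, 0.088, -40.4, 0.06], [0, 0, 0.088, -40.4, 0.06]]]'
python3 - <<'E'
from h import *
o=env.get_obs();print(o["qpos"].round(1),o["tool_rot"]); print(tool([.6022-o["tool_pos"][0],.0356-o["tool_pos"][1],0.068-o["tool_pos"][2]]))
r=env.read_camera("wrist"); np.save("w2.npy",r,allow_pickle=True)
cv2.imwrite("pics/w2.png",cv2.resize(r["color"],(800,600),interpolation=cv2.INTER_CUBIC))
E
```

```text
time_s: 2.88
tool_pos: [0.6022, 0.0319, 0.2483]
tool_rot: [180.0, 0.1, 57.1]
force: [0.3, 0.3, -0.5]
grip_width: 0.0604
grasp_force: 0.0
time_s: 3.47
tool_pos: [0.6022, 0.0321, 0.1601]
tool_rot: [-179.9, 0.1, 97.3]
force: [0.5, -0.1, 0.1]
grip_width: 0.0597
grasp_force: 0.0
[ 43.3  28.8 -63.5  94.2  26.7  73.9 -17.7] [-1.79914039e+02  9.66463909e-02  9.72681139e+01]
[0.00361994 0.00060736 0.09208187]
```

View pics/w2.png

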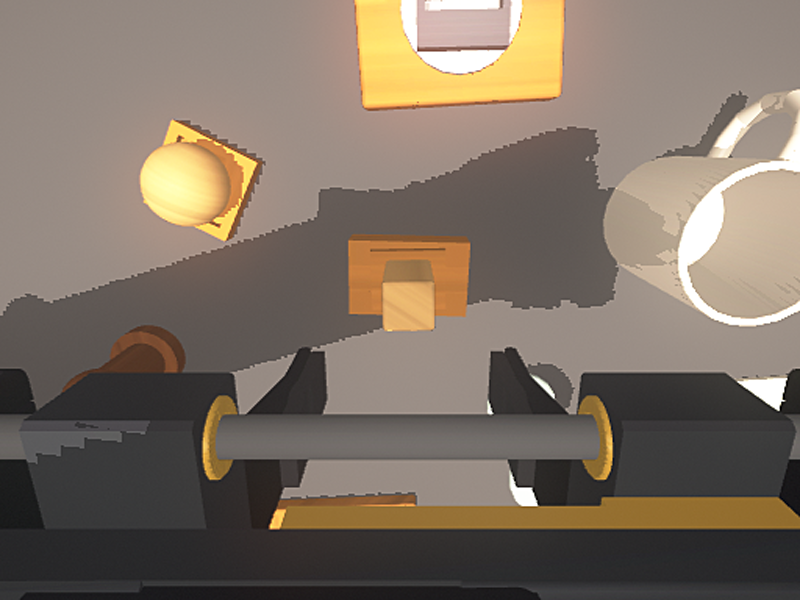

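The key handle top is centred at (409,305) and the stand's top face runs from (349,236) to (469,318). I'll recompute the key position from this different orientation to expose the camera bias.

```bash
python3 - <<'E'
from h import *
r=np.load("w2.npy",allow_pickle=True).item()
D=lambda x,y:(x*.64,y*.64)
k=[ray(r,D(*p),.078)[:2] for p in [(383,280),(434,280),(436,330),(384,332)]]
print(np.mean(k,0)); d=(k[1]-k[0]+k[2]-k[3]); print(np.degrees(np.arctan2(d[1],d[0])), np.linalg.norm(d)/2)
r=np.load("w1.npy",allow_pickle=True).item()
C=lambda x,y:(200+x/5,55+y/5)
print(np.mean([ray(r,C(*p),.078)[:2] for p in [(655,260),(748,250),(757,352),(660,360)]],0))
E
```

```text
[0.60344858 0.03846709]
8.52885871631798 0.02531333799774542
[0.6027535  0.03745069]
```

```bash
python3 steer.py '[[[0.006, 0.0015, 0.06, -0.7, 0.06], [0.006, 0.0015, 0.06, -0.7, 0.06], [0.006, 0.0015, 0.091, -0.7, 0.06], [0.006, 0.0015, 0.091, -0.7, 0.06], [0.006, 0.0015, 0.091, -0.7, 0.06], [0.006, 0.0015, 0.091, -0.7, 0], [0.006, 0.0015, 0.091, -0.7, 0], [0.006, 0.0015, 0.091, -0.7, 0]]]' 40
python3 steer.py '[[[0, 0, 0, 0, 0], [0, 0, 0, 0, 0], [0, 0, 0, 0, 0], [0, 0, -0.04, 0, 0], [0, 0, -0.08, 0, 0], [0, 0, -0.09, 0, 0], [0, 0, -0.09, 0, 0], [0, 0, -0.09, 0, 0]]]'
python3 - <<'E'
from h import *
o=env.get_obs();print(o["qpos"].round(1),o["tool_rot"]); 
r=env.read_camera("wrist"); np.save("w3.npy",r,allow_pickle=True)
crop(r,150,160,220,130,3.6,"w3.png")
E
```

```text
time_s: 4.18
tool_pos: [0.6047, 0.0413, 0.0717]
tool_rot: [179.8, 0.0, 98.0]
force: [-0.5, -0.3, 0.1]
grip_width: 0.0472
grasp_force: 0.0
time_s: 4.85
tool_pos: [0.6035, 0.0411, 0.1597]
tool_rot: [180.0, 0.0, 98.0]
force: [-0.2, 0.3, -1.3]
grip_width: 0.0258
grasp_force: 39.7
[ 42.5  29.  -63.6  94.1  27.   73.9 -17.9] [1.79972826e+02 4.89174727e-02 9.80461091e+01]
```

View pics/w3.png

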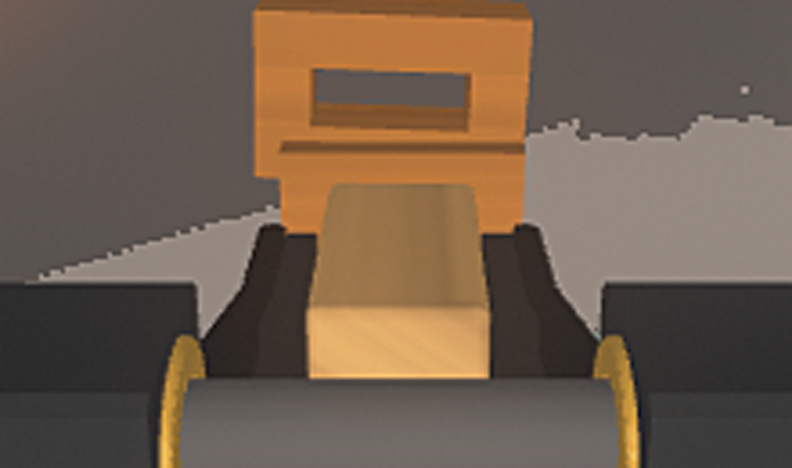

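The key is held upright; its handle's top front edge runs from (308,308) to (489,308) in the crop. I'll measure its offset in the tool frame and aim at the slot.

```bash
python3 - <<'E'
from h import *
from scipy.spatial.transform import Rotation as R
r=np.load("w3.npy",allow_pickle=True).item(); o=env.get_obs()
C=lambda x,y:(150+x/3.6,160+y/3.6)
M=R.from_euler("xyz",o["tool_rot"],degrees=True).as_matrix()
for p in [(308,308),(489,308)]: print((M.T@(ray(r,C(*p),o["tool_pos"][2]+.009)-o["tool_pos"])).round(4))
for n,f,pts,z in [("slot w2","w2.npy",[(428,0),(500,10)],.038)]: pass
r2=np.load("w2.npy",allow_pickle=True).item()
D=lambda x,y:(x*.64,y*.64)
for p in [(417,50),(508,49)]: print("boss near edge",ray(r2,D(*p),.038)[:2].round(4))
T=[.611,.182]; print(tool([T[0]-o["tool_pos"][0],T[1]-o["tool_pos"][1],.105-o["tool_pos"][2]]))
E
```

```text
[ 0.0107 -0.0103 -0.009 ]
[ 0.0107  0.0142 -0.009 ]
boss near edge [0.5919 0.1587]
boss near edge [0.6367 0.1649]
[0.13865107 0.02806112 0.05334836]
```

```bash
python3 steer.py '[[[0.098, 0.028, 0, 0, 0], [0.098, 0.028, 0, 0, 0], [0.098, 0.028, 0, 0, 0], [0.098, 0.028, 0.045, 0, 0], [0.098, 0.028, 0.045, 0, 0], [0.098, 0.028, 0.045, 0, 0]]]'
python3 - <<'E'
from h import *
r=env.read_camera("wrist"); np.save("w4.npy",r,allow_pickle=True)
crop(r,150,60,200,150,4,"w4.png")
print(env.get_obs()["qpos"].round(1))
E
```

```text
time_s: 5.4
tool_pos: [0.6146, 0.1411, 0.1104]
tool_rot: [-179.5, 0.1, 98.1]
force: [0.3, 0.3, -0.8]
grip_width: 0.0256
grasp_force: 39.7
[ 29.   34.8 -60.1  92.5  31.3  71.6 -29. ]
```

View pics/w4.png

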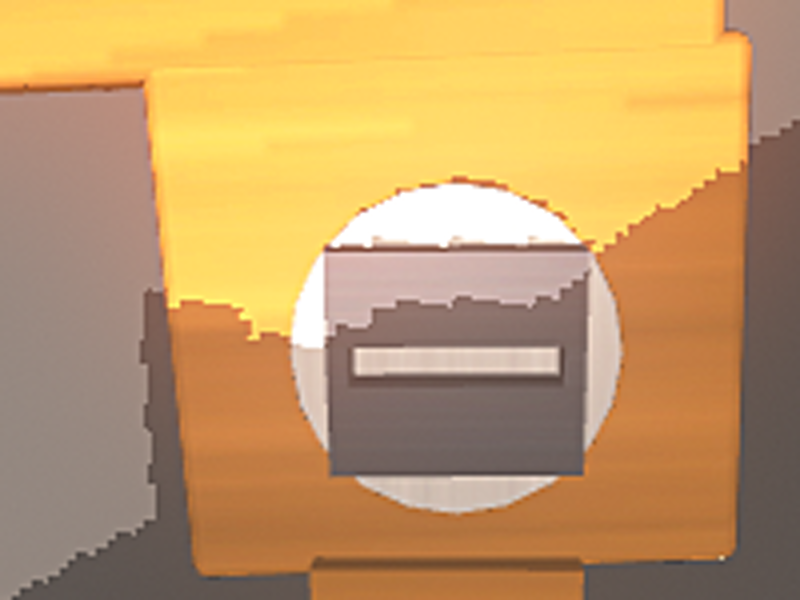

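The slot's mouth is centred at (458,365) in the crop, level with the held key's collar, whose edge runs from (312,572) to (583,572). Both are in the same image, so I can compute a relative offset.

```bash
python3 - <<'E'
from h import *
from scipy.spatial.transform import Rotation as R
r=np.load("w4.npy",allow_pickle=True).item(); o=env.get_obs()
C=lambda x,y:(150+x/4,60+y/4)
M=R.from_euler("xyz",o["tool_rot"],degrees=True).as_matrix()
t=lambda p,z:(M.T@(ray(r,C(*p),z)-o["tool_pos"])).round(4)
for p in [(312,572),(583,572)]: print("collar top",t(p,o["tool_pos"][2]-.041))
for p in [(312,560),(583,560)]: print("collar bot",t(p,o["tool_pos"][2]-.047))
for p in [(353,365),(564,365),(328,474),(584,474),(325,248),(590,248)]: print("slot/boss",t(p,.038))
E
```

```text
collar top [ 0.0159 -0.021   0.0411]
collar top [0.0161 0.0214 0.0409]
collar bot [ 0.0158 -0.0216  0.0471]
collar bot [0.016  0.022  0.0469]
slot/boss [ 0.0425 -0.0165  0.0747]
slot/boss [0.0427 0.0206 0.0746]
slot/boss [ 0.0226 -0.0214  0.0748]
slot/boss [0.0228 0.0248 0.0746]
slot/boss [ 0.0627 -0.0209  0.0747]
slot/boss [0.0629 0.0245 0.0745]
```

```bash
python3 steer.py '[[[0.0446, 0.002, 0, 0, 0], [0.0446, 0.002, 0, 0, 0], [0.0446, 0.002, 0, 0, 0], [0.0446, 0.002, 0.009, 0, 0], [0.0446, 0.002, 0.012, 0, 0], [0.0446, 0.002, 0.014, 0, 0], [0.0446, 0.002, 0.016, 0, 0], [0.0446, 0.002, 0.016, 0, 0]]]'
```

```text
time_s: 6.12
tool_pos: [0.6143, 0.1849, 0.101]
tool_rot: [179.9, 0.1, 97.9]
force: [-3.8, -2.8, 13.0]
grip_width: 0.0255
grasp_force: 39.9
```

The command had started from an unsettled pose, leaving the key about 4 mm off along the blade. I'll correct that.

```bash
python3 steer.py '[[[0, 0, -0.005, 0, 0], [0, -0.004, -0.005, 0, 0], [0, -0.004, -0.005, 0, 0], [0, -0.004, -0.001, 0, 0], [0, -0.004, 0.002, 0, 0], [0, -0.004, 0.004, 0, 0], [0, -0.004, 0.004, 0, 0]]]'
```

```text
time_s: 6.7
tool_pos: [0.6086, 0.1858, 0.0935]
tool_rot: [-179.9, 0.0, 98.1]
force: [-0.1, 0.2, -0.5]
grip_width: 0.0255
grasp_force: 39.9
```

The key dropped in. I'll seat it, then turn about 17° with this grasp.

```bash
python3 steer.py '[[[0, 0, 0.003, 0, 0], [0, 0, 0.005, 0, 0], [0, 0, 0.005, 0, 0], [0, 0, 0.005, 5, 0], [0, 0, 0.005, 11, 0], [0, 0, 0.005, 17, 0], [0, 0, 0.005, 17, 0], [0, 0, 0.005, 17, 0]]]'
```

```text
time_s: 7.37
tool_pos: [0.6092, 0.1865, 0.0898]
tool_rot: [180.0, -0.0, 81.2]
force: [0.6, 1.0, -1.3]
grip_width: 0.0256
grasp_force: 39.9
```

```bash
python3 steer.py '[[[0, 0, 0, 0, 0.056], [0, 0, 0, 0, 0.056], [0, 0, 0, 0, 0.056], [0, 0, -0.02, 0, 0.056], [0, 0, -0.045, 0, 0.056], [0, 0, -0.045, 0, 0.056], [0, 0, -0.045, -7, 0.056], [0, 0, -0.045, -14, 0.056]]]'
python3 steer.py '[[[0, 0, 0, -77, 0.056], [0, 0, 0, -77, 0.056], [0, 0, 0, -77, 0.056], [0, 0, 0, -77, 0.056], [0, 0, 0, -77, 0.056], [0, 0, 0, -77, 0.056], [0, 0, 0, -77, 0.056], [0, 0, 0, -77, 0.056]]]'
python3 steer.py '[[[0, 0, 0, -20, 0.056], [0, 0, 0, -20, 0.056], [0, 0, 0, -20, 0.056], [0, 0, 0, -20, 0.056], [0, 0, 0, -20, 0.056]]]'
python3 - <<'E'
from h import *
r=env.read_camera("wrist"); np.save("w5.npy",r,allow_pickle=True)
cv2.imwrite("pics/w5.png",cv2.resize(r["color"],(800,600),interpolation=cv2.INTER_CUBIC))
print(env.get_obs()["qpos"].round(1))
E
```

```text
time_s: 8.03
tool_pos: [0.6096, 0.1861, 0.1355]
tool_rot: [179.9, 0.0, 95.4]
force: [-0.3, 0.2, -0.6]
grip_width: 0.0553
grasp_force: 0.0
time_s: 8.7
tool_pos: [0.6093, 0.1859, 0.1347]
tool_rot: [-180.0, 0.0, 152.7]
force: [-0.5, 0.1, -0.6]
grip_width: 0.056
grasp_force: 0.0
time_s: 9.12
tool_pos: [0.6092, 0.186, 0.1345]
tool_rot: [180.0, -0.0, 172.2]
force: [0.5, 0.0, -0.1]
grip_width: 0.056
grasp_force: 0.0
[ 31.2  42.8 -74.1  90.7  41.7  78.8  34.8]
```

View pics/w5.png

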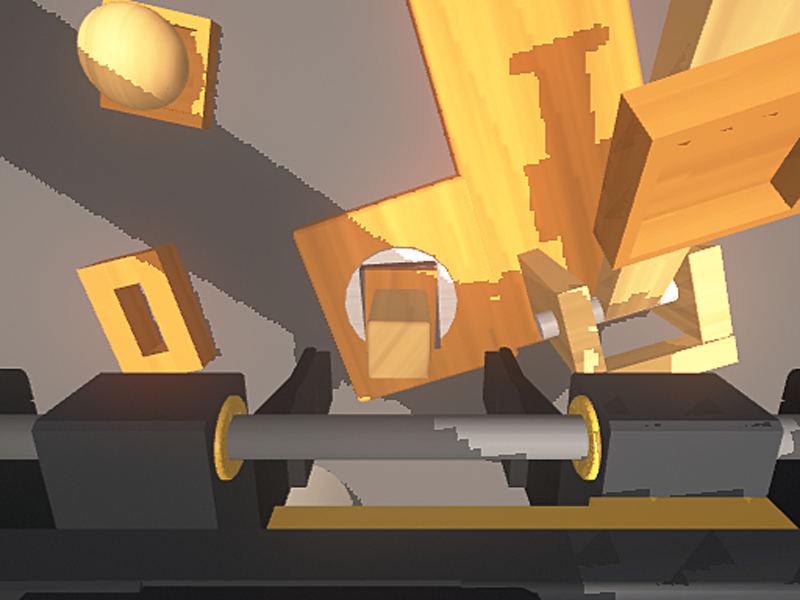

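The key stands upright in the lock between the fingers at (400,348). The cup's nearest corner is at about (607,265); I'll check it clears the gripper body before lowering.

```bash
python3 - <<'E'
from h import *
from scipy.spatial.transform import Rotation as R
r=np.load("w5.npy",allow_pickle=True).item(); o=env.get_obs()
M=R.from_euler("xyz",o["tool_rot"],degrees=True).as_matrix()
for p in [(607,265),(597,235),(625,95),(800,213)]:
    for z in (.12,.145): print(p,z,(M.T@(ray(r,(p[0]*.64,p[1]*.64),z)-o["tool_pos"])).round(4))
k=[(M.T@(ray(r,(p[0]*.64,p[1]*.64),.096)-o["tool_pos"])).round(4) for p in [(368,321),(431,321),(428,378),(370,376)]]; print(k)
E
```

```text
(607, 265) 0.12 [0.0415 0.0685 0.0146]
(607, 265) 0.145 [ 0.0475  0.0579 -0.0104]
(597, 235) 0.12 [0.0517 0.064  0.0146]
(597, 235) 0.145 [ 0.0561  0.0541 -0.0104]
(625, 95) 0.12 [0.0946 0.0676 0.0146]
(625, 95) 0.145 [ 0.0923  0.0572 -0.0104]
(800, 213) 0.12 [0.0589 0.1293 0.0146]
(800, 213) 0.145 [ 0.0622  0.1092 -0.0104]
[array([ 0.0127, -0.0144,  0.0386]), array([0.0127, 0.0109, 0.0386]), array([-0.0125,  0.01  ,  0.0386]), array([-0.0116, -0.0141,  0.0386])]
```

```bash
python3 steer.py '[[[0, 0.001, 0.025, 0, 0.056], [0, 0.001, 0.042, 0, 0.056], [0, 0.001, 0.042, 0, 0.056], [0, 0.001, 0.042, 0, 0.056], [0, 0.001, 0.042, 0, 0], [0, 0.001, 0.042, 0, 0], [0, 0.001, 0.042, 0, 0], [0, 0.001, 0.042, 0, 0]]]' 45
```

```text
time_s: 9.83
tool_pos: [0.6097, 0.1874, 0.0935]
tool_rot: [180.0, 0.1, 172.3]
force: [-0.2, 0.5, 0.2]
grip_width: 0.0367
grasp_force: 0.0
```

```bash
python3 steer.py '[[[0, 0, 0, 0, 0], [0, 0, 0, 5, 0], [0, 0, 0, 11, 0], [0, 0, 0, 17, 0], [0, 0, 0, 24, 0], [0, 0, 0, 31, 0], [0, 0, 0, 38, 0], [0, 0, 0, 45, 0]]]'
```

```text
time_s: 10.5
tool_pos: [0.6113, 0.1861, 0.0932]
tool_rot: [179.9, 0.2, 127.0]
force: [3.8, -1.4, -1.1]
grip_width: 0.0266
grasp_force: 43.9
```

```bash
python3 steer.py '[[[0, 0, 0, 7, 0], [0, 0, 0, 14, 0], [0, 0, 0, 20, 0], [0, 0, 0, 25, 0], [0, 0, 0, 28, 0], [0, 0, 0, 28, 0]]]'; python3 -c "
from h import *
o=env.get_obs();print(o['wrist_torque'],o['tool_rot'])"
python3 steer.py '[[[0, 0, 0, 2, 0], [0, 0, 0, 4, 0], [0, 0, 0, 5, 0], [0, 0, 0, 5, 0]]]';python3 -c "
from h import *
o=env.get_obs();print(o['wrist_torque'],o['tool_rot'])"
```

```text
time_s: 11.0
tool_pos: [0.6118, 0.1853, 0.0935]
tool_rot: [179.7, 0.2, 99.2]
force: [5.1, -1.9, -0.7]
grip_width: 0.0257
grasp_force: 44.1
[-0.54895965 -1.40542759  0.07838155] [1.79741816e+02 1.75718531e-01 9.91617180e+01]
time_s: 11.33
tool_pos: [0.6118, 0.1853, 0.0936]
tool_rot: [179.7, 0.1, 94.3]
force: [4.3, -3.9, 0.8]
grip_width: 0.026
grasp_force: 44.2
[-0.83613406 -1.44163651  0.08839338] [1.79736687e+02 1.44852078e-01 9.42921979e+01]
```

```bash
python3 steer.py '[[[0, 0, 0, 2, 0], [0, 0, 0, 4, 0], [0, 0, 0, 4, 0], [0, 0, 0, 4, 0]]]';python3 -c "
from h import *
o=env.get_obs();print(o['wrist_torque'],o['tool_rot'])
r=env.read_camera('wrist'); np.save('w6.npy',r,allow_pickle=True)
crop(r,170,120,170,128,4.6,'w6.png')"
```

```text
time_s: 11.67
tool_pos: [0.6116, 0.1851, 0.0937]
tool_rot: [179.7, 0.2, 90.4]
force: [3.3, -4.2, 1.8]
grip_width: 0.0264
grasp_force: 44.8
[-1.15631935 -1.16846565  0.6276879 ] [179.73782091   0.1847385   90.42468269]
```

View pics/w6.png

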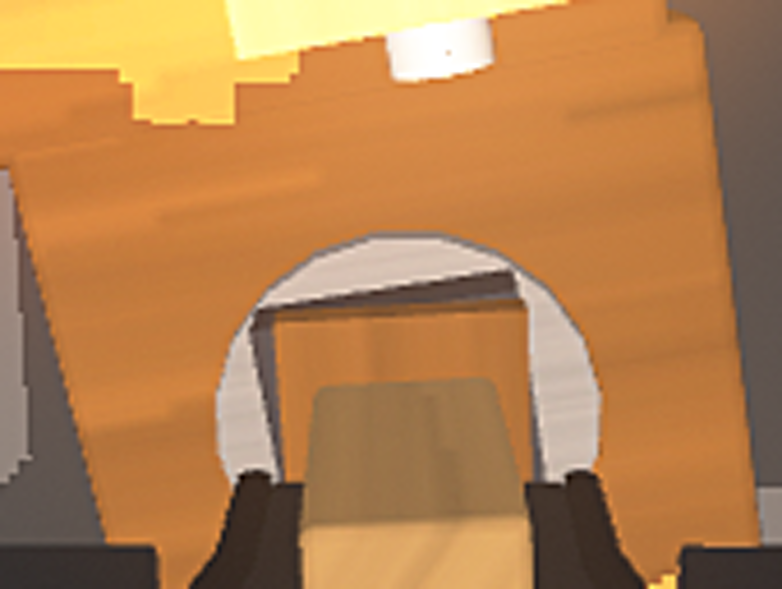

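Torque rose to 0.63 N·m and the boss edges are parallel to the ear, so the lock is seated. I'll ease off, pull the key and work out the stand pose.

```bash
python3 steer.py '[[[0, 0, 0, -3, 0], [0, 0, 0, -6, 0], [0, 0, 0, -6, 0], [0, 0, -0.005, -6, 0], [0, 0, -0.02, -6, 0], [0, 0, -0.05, -6, 0], [0, 0, -0.085, -6, 0], [0, 0, -0.085, -6, 0]]]'
python3 - <<'E'
from h import *
r=np.load("w3.npy",allow_pickle=True).item()
for p in [(391,100),(391,70),(391,131)]: print("w3",ray(r,(150+p[0]/3.6,160+p[1]/3.6),.022).round(4))
r=np.load("w5.npy",allow_pickle=True).item()
print("w5",ray(r,(139*.64,320*.64),.022))
r=np.load("w1.npy",allow_pickle=True).item()
o=env.get_obs();print(o["qpos"].round(1))
print(tool(np.array([.603,.039,.14])-o["tool_pos"]))
E
```

```text
time_s: 12.38
tool_pos: [0.6108, 0.1906, 0.1844]
tool_rot: [179.6, -0.2, 96.4]
force: [0.7, 1.8, 0.0]
grip_width: 0.0256
grasp_force: 44.9
w3 [0.6035 0.0368 0.022 ]
w3 [0.6024 0.0449 0.022 ]
w3 [0.6047 0.0283 0.022 ]
w5 [0.60257965 0.03614071 0.022     ]
[ 25.2  31.2 -61.5  87.7  27.8  77.3 -32.4]
[-0.14995275 -0.02488379  0.04362826]
```

```bash
python3 steer.py '[[[-0.15, -0.025, 0, -91, 0], [-0.15, -0.025, 0, -91, 0], [-0.15, -0.025, 0, -91, 0], [-0.15, -0.025, 0, -91, 0], [-0.15, -0.025, 0, -91, 0], [-0.15, -0.025, 0, -91, 0], [-0.15, -0.025, 0, -91, 0], [-0.15, -0.025, 0, -91, 0]]]'
python3 steer.py '[[[0, 0, 0, -35, 0], [0, 0, 0, -35, 0], [0, 0, 0, -35, 0], [0, 0, 0, -35, 0], [0, 0, 0, -35, 0], [0, 0, 0, -35, 0]]]'
python3 - <<'E'
from h import *
o=env.get_obs();print(o["qpos"].round(1))
r=env.read_camera("wrist"); np.save("w7.npy",r,allow_pickle=True)
crop(r,150,120,200,150,4,"w7.png")
print(tool(np.array([.603,.0385,.08])-o["tool_pos"]))
E
```

```text
time_s: 13.05
tool_pos: [0.6, 0.0361, 0.1775]
tool_rot: [180.0, -0.1, 154.0]
force: [0.4, -0.4, -0.7]
grip_width: 0.0258
grasp_force: 44.9
time_s: 13.55
tool_pos: [0.6001, 0.0364, 0.1774]
tool_rot: [179.9, -0.1, -171.2]
force: [0.3, -0.1, -0.7]
grip_width: 0.0256
grasp_force: 44.9
[ 49.6  36.3 -77.   93.2  35.8  79.8  67.1]
[-0.00329927  0.00151826  0.09741793]
```

View pics/w7.png

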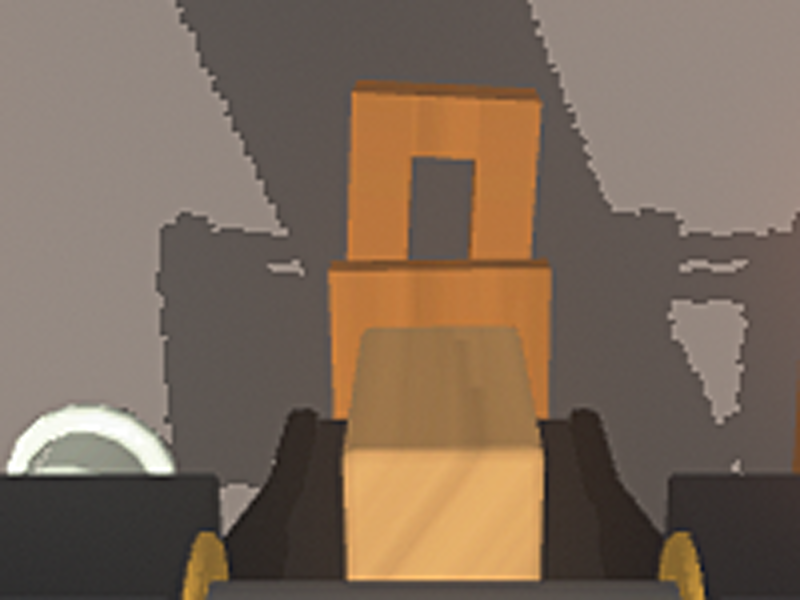

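The key's collar, centred at column 440, lines up with the stand slot at column 442. Next I'll compute the fore-aft offset.

```bash
python3 - <<'E'
from h import *
from scipy.spatial.transform import Rotation as R
r=np.load("w7.npy",allow_pickle=True).item(); o=env.get_obs()
C=lambda x,y:(150+x/4,120+y/4)
M=R.from_euler("xyz",o["tool_rot"],degrees=True).as_matrix()
t=lambda p,z:(M.T@(ray(r,C(*p),z)-o["tool_pos"])).round(4)
z=o["tool_pos"][2]
for h in (.064,.0676): print("collar",t((329,268),z-h+.02),t((550,268),z-h+.02),"handle top front",t((344,450),z-h+.07),t((543,450),z-h+.07))
print("slot far",t((412,158),.022),t((475,160),.022),"stand far",t((352,94),.022),t((540,102),.022), "slot sides low",t((408,260),.022),t((471,262),.022))
E
```

```text
collar [ 0.0229 -0.0168  0.044 ] [0.023  0.0181 0.0441] handle top front [ 0.0148 -0.0108 -0.006 ] [ 0.0149  0.0134 -0.006 ]
collar [ 0.0218 -0.0172  0.0476] [0.022  0.0185 0.0477] handle top front [ 0.0131 -0.0111 -0.0024] [ 0.0132  0.0137 -0.0024]
slot far [ 0.0177 -0.0063  0.1555] [0.0173 0.0092 0.1555] stand far [ 0.0333 -0.0207  0.1555] [0.0316 0.0247 0.1556] slot sides low [-0.0084 -0.0073  0.1555] [-0.0088  0.0085  0.1555]
```

```bash
python3 steer.py '[[[-0.004, 0.001, 0, 0, 0], [-0.004, 0.001, 0.03, 0, 0], [-0.004, 0.001, 0.06, 0, 0], [-0.004, 0.001, 0.08, 0, 0], [-0.004, 0.001, 0.09, 0, 0], [-0.004, 0.001, 0.097, 0, 0], [-0.004, 0.001, 0.099, 0, 0], [-0.004, 0.001, 0.099, 0, 0]]]'
```

```text
time_s: 14.27
tool_pos: [0.6053, 0.0373, 0.0792]
tool_rot: [180.0, 0.0, -171.4]
force: [0.4, -0.3, -1.1]
grip_width: 0.0256
grasp_force: 44.9
```

```bash
python3 steer.py '[[[0, 0, 0.002, 0, 0], [0, 0, 0.004, 0, 0], [0, 0, 0.004, 0, 0]]]'; python3 steer.py '[[[0, 0, 0.002, 0, 0], [0, 0, 0.003, 0, 0], [0, 0, 0.003, 0, 0]]]'
```

```text
time_s: 14.52
tool_pos: [0.6059, 0.0372, 0.0762]
tool_rot: [-180.0, 0.1, -171.4]
force: [0.9, 0.9, 2.3]
grip_width: 0.0256
grasp_force: 44.9
time_s: 14.77
tool_pos: [0.6062, 0.0372, 0.076]
tool_rot: [-179.9, 0.1, -171.4]
force: [-6.0, -3.1, 21.1]
grip_width: 0.0259
grasp_force: 44.9
```

The key is seated. I'll release it, rise, and go over the throwing arm.

```bash
python3 steer.py '[[[0, 0, -0.003, 0, 0.06], [0, 0, -0.003, 0, 0.06], [0, 0, -0.003, 0, 0.06], [0, 0, -0.03, 0, 0.06], [0, 0, -0.07, 0, 0.06], [0, 0, -0.11, 0, 0.06], [0, 0, -0.15, 0, 0.06], [0, 0, -0.19, 0, 0.06]]]'
python3 steer.py '[[[0, 0, -0.03, 0, 0.06], [0.02, 0.03, -0.06, -1, 0.06], [0.077, 0.244, -0.06, -1, 0.06], [0.077, 0.244, -0.06, -1, 0.06], [0.077, 0.244, -0.06, -1, 0.06], [0.077, 0.244, -0.06, -1, 0.06], [0.077, 0.244, -0.06, -1, 0.06], [0.077, 0.244, -0.06, -1, 0.06]]]'
python3 steer.py '[[[0.013, 0.04, 0, 0, 0.06], [0.013, 0.04, 0, 0, 0.06], [0.013, 0.04, 0, 0, 0.06]]]'
python3 - <<'E'
from h import *
o=env.get_obs();print(o["qpos"].round(1))
r=env.read_camera("wrist"); np.save("w8.npy",r,allow_pickle=True)
cv2.imwrite("pics/w8.png",cv2.resize(r["color"],(800,600),interpolation=cv2.INTER_CUBIC))
E
```

```text
time_s: 15.43
tool_pos: [0.6044, 0.0369, 0.263]
tool_rot: [180.0, -0.0, -171.3]
force: [1.2, -0.7, -0.6]
grip_width: 0.0597
grasp_force: 0.0
time_s: 16.1
tool_pos: [0.4876, 0.2727, 0.3221]
tool_rot: [179.9, 0.0, -169.9]
force: [-0.8, 1.2, 0.4]
grip_width: 0.0598
grasp_force: 0.0
time_s: 16.35
tool_pos: [0.4699, 0.307, 0.3216]
tool_rot: [180.0, -0.0, -169.9]
force: [0.6, -0.4, 0.1]
grip_width: 0.0598
grasp_force: 0.0
[ 25.5  19.6 -76.2  86.7  19.1  88.5  49.6]
```

View pics/w8.png

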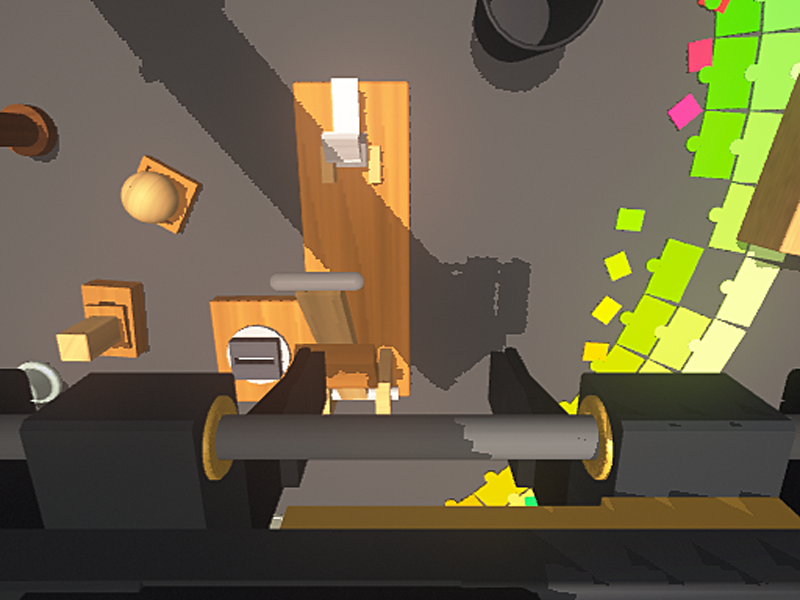

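The throwing arm's pin runs from (272,282) to (362,282). The base's rear corners are (295,83) and (408,82), and the catch is at (345,150) between the prongs (328,172) and (375,165). Ball, key and lock (slot across) all look right.

```bash
python3 - <<'E'
from h import *
r=np.load("w8.npy",allow_pickle=True).item()
w=lambda p,z:ray(r,(p[0]*.64,p[1]*.64),z)[:2].round(4)
print("rear corners",w((295,83),.02),w((408,82),.02),"front left",w((410,395),.02),"ear corner rear-out",w((211,300),.02))
print("pin",w((272,282),.2185),w((362,282),.2185))
print("catch head front/nose",w((345,163),.09),w((345,135),.1),"tail",w((344,80),.09),"prongs",w((328,175),.06),w((375,172),.06), w((375,148),.06))
print("lock",w((256,356),.038),"ball",w((152,195),.029))
c=np.radians(9.9);Rm=np.array([[np.cos(c),-np.sin(c)],[np.sin(c),np.cos(c)]])
o=np.array([.6105,.1855])-Rm@[.085,-.1]; print("origin",o)
for n,p in [("pin",(100-143.5,0)),("pinL",(-43.5,25)),("nose",(-103,0)),("draw0",(-16.7,0)),("drawlevel",(-65,0)),("cup",(-5,0))]: print(n,(o+Rm@(np.array(p)/1000)).round(4))
for n,p in [("pin",(-.0435,0,.2185)),("nose",(-.103,0,.085)),("rear",(-.165,0,.02)),("rearL",(-.165,.05,.02)),("earrear",(.03,-.145,.02))]: print(n,proj(r,[*(o+Rm@p[:2]),p[2]])/.64)
E
```

```text
rear corners [0.3577 0.1916] [0.3402 0.2858] front left [0.631  0.3398] ear corner rear-out [0.5641 0.1329]
pin [0.4717 0.2358] [0.4634 0.2827]
catch head front/nose [0.4115 0.2505] [0.3917 0.249 ] tail [0.3549 0.2419] prongs [0.4248 0.2347] [0.4158 0.272 ] [0.3974 0.2691]
lock [0.6062 0.1852] ball [0.4717 0.0789]
origin [0.5095728  0.26939696]
pin [0.4667 0.2619]
pinL [0.4624 0.2865]
nose [0.4081 0.2517]
draw0 [0.4931 0.2665]
drawlevel [0.4455 0.2582]
cup [0.5046 0.2685]
pin [322.22263728 281.41222002]
nose [347.96577922 158.52812642]
rear [354.54105345  80.64547927]
rearL [413.60755028  80.84604448]
earrear [209.73034363 299.7274672 ]
```

Predicted and seen pixels agree within a few pixels: catapult origin (0.5096, 0.2694), yaw 9.9°. Next I grasp the bar at the draw point.

```bash
python3 steer.py '[[[-0.0156, -0.0447, 0, 0, 0.06], [-0.0156, -0.0447, 0, 0, 0.06], [-0.0156, -0.0447, 0.03, 0, 0.06], [-0.0156, -0.0447, 0.06, 0, 0.06], [-0.0156, -0.0447, 0.09, 0, 0.06], [-0.0156, -0.0447, 0.115, 0, 0.06], [-0.0156, -0.0447, 0.124, 0, 0.06], [-0.0156, -0.0447, 0.124, 0, 0.06]]]'
python3 steer.py '[[[0, 0, 0, 0, 0], [0, 0, 0, 0, 0], [0, 0, 0, 0, 0], [0, 0, 0, 0, 0], [0, 0, 0, 0, 0]]]' 30
```

```text
time_s: 17.07
tool_pos: [0.4952, 0.2598, 0.1953]
tool_rot: [-179.9, -0.3, -170.5]
force: [-0.1, -0.6, -0.5]
grip_width: 0.0601
grasp_force: 0.0
time_s: 17.48
tool_pos: [0.4959, 0.2627, 0.1986]
tool_rot: [180.0, 0.1, -170.4]
force: [0.4, -0.1, 0.4]
grip_width: 0.0345
grasp_force: 0.0
```

```bash
python3 steer.py '[[[0.002, 0.003, 0, 0, 0], [0.002, 0.003, 0, 0, 0], [0.002, 0.003, 0, 0, 0], [0.002, 0.003, 0, 0, 0], [0.002, 0.003, 0, 0, 0]]]' 30
```

```text
time_s: 17.9
tool_pos: [0.4937, 0.263, 0.1979]
tool_rot: [-179.8, 0.0, -170.4]
force: [1.0, -4.5, 2.9]
grip_width: 0.0236
grasp_force: 30.0
```

Bar gripped at the draw point. I'll draw it down along the arc, first half.

```bash
python3 steer.py '[[[0, -0.002, 0, 0, 0], [0.007, -0.002, 0.008, 0, 0], [0.0142, -0.002, 0.0163, 0, 0], [0.0204, -0.002, 0.025, 0, 0], [0.0262, -0.002, 0.0342, 0, 0], [0.0312, -0.002, 0.0438, 0, 0], [0.0357, -0.002, 0.0536, 0, 0], [0.0357, -0.002, 0.0536, 0, 0]]]' 30
```

```text
time_s: 18.57
tool_pos: [0.4573, 0.2562, 0.1422]
tool_rot: [-179.9, -0.1, -170.3]
force: [1.6, -3.8, 2.0]
grip_width: 0.0237
grasp_force: 30.0
```

```bash
python3 steer.py '[[[0.004, 0, 0.01, 0, 0], [0.007, 0, 0.0204, 0, 0], [0.0095, 0, 0.031, 0, 0], [0.0112, 0, 0.0416, 0, 0], [0.0121, 0, 0.052, 0, 0], [0.0121, 0, 0.052, 0, 0]]]'
python3 steer.py '[[[0.0005, 0, 0.006, 0, 0], [0.0005, 0, 0.011, 0, 0], [0.0003, 0, 0.017, 0, 0], [0.0001, 0, 0.0226, 0, 0], [0, 0, 0.0226, 0, 0], [0, 0, 0.0226, 0, 0]]]'
```

```text
time_s: 19.07
tool_pos: [0.4457, 0.2542, 0.0908]
tool_rot: [-179.9, -0.1, -170.4]
force: [0.1, -5.7, 4.1]
grip_width: 0.0238
grasp_force: 30.0
time_s: 19.57
tool_pos: [0.4455, 0.2541, 0.0693]
tool_rot: [-179.9, -0.1, -170.4]
force: [-0.8, -6.2, 4.9]
grip_width: 0.0234
grasp_force: 30.0
```

```bash
python3 steer.py '[[[0, 0, -0.004, 0, 0], [0, 0, -0.008, 0, 0], [0, 0, -0.011, 0, 0], [0, 0, -0.011, 0, 0]]]'; python3 steer.py '[[[0, 0, -0.002, 0, 0], [0, 0, -0.003, 0, 0], [0, 0, -0.003, 0, 0], [0, 0, -0.003, 0, 0]]]'
python3 - <<'E'
from h import *
r=env.read_camera("scene"); c=proj(r,[.43,.255,.08]).astype(int); print(c)
crop(r,max(c[0]-60,0),max(c[1]-50,0),130,90,6,"s1.png")
E
```

```text
time_s: 19.9
tool_pos: [0.4454, 0.2541, 0.0803]
tool_rot: [-179.9, -0.1, -170.4]
force: [-0.4, -5.4, 2.0]
grip_width: 0.0236
grasp_force: 30.0
time_s: 20.23
tool_pos: [0.4453, 0.254, 0.0808]
tool_rot: [180.0, -0.1, -170.4]
force: [6.5, -0.5, -21.4]
grip_width: 0.0233
grasp_force: 30.0
[317 148]
```

View pics/s1.png

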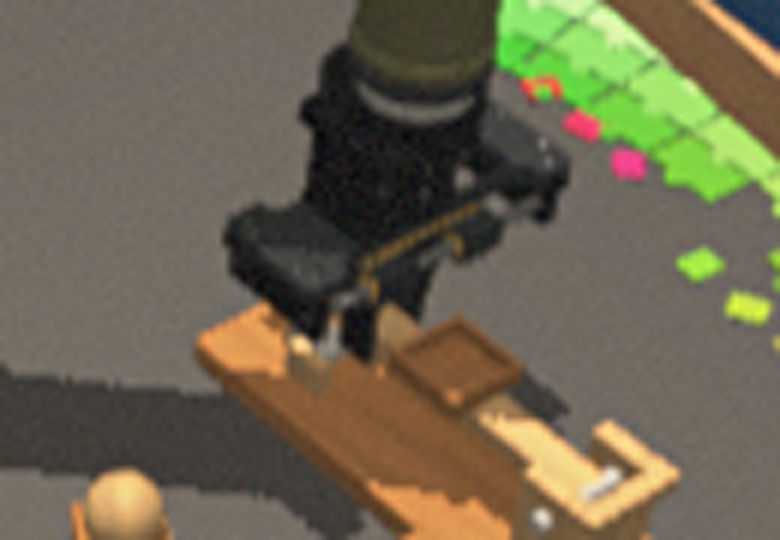

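The arm is level, and pulling up by 3 mm met 21 N, so the catch holds it. I'll relax to a neutral height, then open and lift straight up.

```bash
python3 steer.py '[[[0, 0, 0.002, 0, 0], [0, 0, 0.003, 0, 0], [0, 0, 0.003, 0, 0], [0, 0, 0.003, 0, 0]]]'; python3 steer.py '[[[0, 0, 0, 0, 0.05], [0, 0, 0, 0, 0.05], [0, 0, 0, 0, 0.05], [0, 0, 0, 0, 0.05]]]'; python3 steer.py '[[[0, 0, -0.02, 0, 0.05], [0, 0, -0.05, 0, 0.05], [0, 0, -0.09, 0, 0.05], [0, 0, -0.13, 0, 0.05], [0, 0, -0.17, 0, 0.05], [0, 0, -0.17, 0, 0.05], [0, 0, -0.17, 0, 0.05]]]'
python3 - <<'E'
from h import *
r=env.read_camera("wrist"); np.save("w9.npy",r,allow_pickle=True); o=env.get_obs(); print(o["qpos"].round(1))
cv2.imwrite("pics/w9.png",cv2.resize(r["color"],(800,600),interpolation=cv2.INTER_CUBIC))
E
```

```text
time_s: 20.62
tool_pos: [0.4453, 0.2541, 0.0805]
tool_rot: [-179.9, -0.1, -170.4]
force: [-0.5, -7.1, 1.0]
grip_width: 0.0239
grasp_force: 30.0
time_s: 20.95
tool_pos: [0.4462, 0.2566, 0.0812]
tool_rot: [179.9, 0.1, -170.3]
force: [-0.1, -0.7, 0.9]
grip_width: 0.0427
grasp_force: 0.0
time_s: 21.53
tool_pos: [0.4473, 0.2567, 0.253]
tool_rot: [180.0, 0.3, -170.3]
force: [0.1, 0.4, -0.5]
grip_width: 0.0501
grasp_force: 0.0
[ 37.6  10.8 -76.6  99.4  10.8  78.2  58.6]
```

View pics/w9.png

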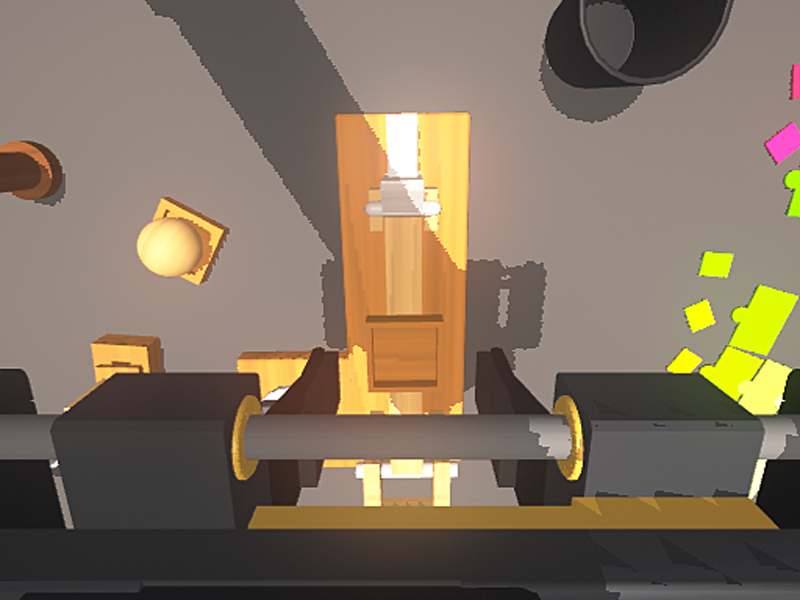

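The arm is hooked: the pin lies under the catch at (403,208) and the cup is level at (405,354). I have used up my picture allowance, so from here on I rely on numbers: the ball and cup positions by image code.

```bash
python3 - <<'E'
from h import *
r=np.load("w9.npy",allow_pickle=True).item()
w=lambda p,z:ray(r,(p[0]*.64,p[1]*.64),z)[:2].round(4)
print("cup",np.mean([w(p,.093) for p in [(366,317),(443,317),(440,391),(370,392)]],0),w((366,317),.093),w((443,317),.093),"ball",w((170,247),.029),"pin",w((403,208),.078))
# ball centre by colour/circle in w9 region
im=r["color"]; g=cv2.cvtColor(im,cv2.COLOR_BGR2GRAY)
c=cv2.HoughCircles(cv2.medianBlur(g[110:200,70:160],3),cv2.HOUGH_GRADIENT,1,30,param1=80,param2=12,minRadius=14,maxRadius=28)
if c is not None:
    for u in c[0][:3]: print(u+[70,110,0], ray(r,(u[0]+70,u[1]+110),.029)[:2])
o=env.get_obs(); print(tool(np.array([.4725,.0785,.12])-o["tool_pos"]))
E
```

```text
cup [0.50445 0.2659 ] [0.4815 0.2359] [0.4729 0.2864] ball [0.474  0.0772] pin [0.4083 0.2484]
[107.5        156.5         19.39999962] [0.47232487 0.0755843 ]
[ 0.00432193 -0.17901385  0.13107364]
```

```bash
python3 steer.py '[[[0.004, -0.04, 0, 0, 0.08], [0.004, -0.18, 0, 0, 0.08], [0.004, -0.18, 0, 0, 0.08], [0.004, -0.18, 0, 0, 0.08], [0.004, -0.18, 0, 0, 0.08], [0.004, -0.18, 0.04, 0, 0.08], [0.004, -0.18, 0.08, 0, 0.08], [0.004, -0.18, 0.11, 0, 0.08]]]'
python3 - <<'E'
from h import *
import time
r=env.read_camera("wrist"); o=env.get_obs(); print(o["tool_pos"].round(4))
print(tool(np.array([.4728,.077,.036])-o["tool_pos"]).round(4), (proj(r,[.4728,.077,.029])).round(1))
im=r["color"]; g=cv2.cvtColor(im,cv2.COLOR_BGR2GRAY); p=proj(r,[.4728,.077,.029]).astype(int); x0,y0=max(p[0]-50,0),max(p[1]-50,0)
c=cv2.HoughCircles(cv2.medianBlur(g[y0:y0+100,x0:x0+100],3),cv2.HOUGH_GRADIENT,1,30,param1=80,param2=12,minRadius=18,maxRadius=40)
if c is not None:
    for u in c[0][:3]: print(u+[x0,y0,0], ray(r,(u[0]+x0,u[1]+y0),.029)[:2])
E
```

```text
time_s: 22.25
tool_pos: [0.4704, 0.0761, 0.1365]
tool_rot: [180.0, -0.2, -170.4]
force: [-0.5, -0.5, 0.3]
grip_width: 0.0793
grasp_force: 0.0
[0.4665 0.0759 0.1316]
[-0.0076 -0.0004  0.0955] [259.8 194.5]
[259.5        194.5         26.79999924] [0.47283843 0.07674273]
[219.5        179.5         20.70000076] [0.46538474 0.0413974 ]
```

```bash
python3 steer.py '[[[0, 0, 0, 0, 0.08], [0, 0, 0, 0, 0.08], [0, 0, 0, 0, 0.08]]]'; python3 steer.py '[[[0, 0, 0, 0, 0.08], [0, 0, 0, 0, 0.08]]]'
```

```text
time_s: 22.55
tool_pos: [0.4735, 0.0776, 0.1421]
tool_rot: [-180.0, 0.1, -170.3]
force: [0.5, 0.5, -0.2]
grip_width: 0.0802
grasp_force: 0.0
time_s: 22.72
tool_pos: [0.4735, 0.0769, 0.1421]
tool_rot: [-179.9, 0.2, -170.4]
force: [0.3, 0.8, 0.6]
grip_width: 0.0799
grasp_force: 0.0
```

```bash
python3 steer.py '[[[0, 0, 0.04, 0, 0.08], [0, 0, 0.08, 0, 0.08], [0, 0, 0.1, 0, 0.08], [0, 0, 0.106, 0, 0.08], [0, 0, 0.106, 0, 0.08], [0, 0, 0.106, 0, 0], [0, 0, 0.106, 0, 0], [0, 0, 0.106, 0, 0]]]' 12
python3 steer.py '[[[0, 0, 0, 0, 0], [0, 0, 0, 0, 0], [0, 0, 0, 0, 0], [0, 0, 0, 0, 0], [0, 0, 0, 0, 0]]]'
python3 steer.py '[[[0, 0, -0.03, 0, 0], [0, 0, -0.07, 0, 0], [0, 0, -0.11, 0, 0], [0, 0, -0.15, 0, 0], [0, 0, -0.15, 0, 0], [0, 0, -0.15, 0, 0]]]'; python3 -c "
from h import *
print(tool(np.array([.5044,.2652,.165])-env.get_obs()['tool_pos']).round(4))"
```

```text
time_s: 23.38
tool_pos: [0.474, 0.0769, 0.0363]
tool_rot: [-179.9, 0.2, -170.4]
force: [-0.4, 0.7, -0.6]
grip_width: 0.067
grasp_force: 0.0
time_s: 23.8
tool_pos: [0.4727, 0.0766, 0.0348]
tool_rot: [-180.0, 0.0, -170.4]
force: [-0.1, -1.6, 2.3]
grip_width: 0.0451
grasp_force: 12.0
time_s: 24.3
tool_pos: [0.4739, 0.0766, 0.1865]
tool_rot: [-179.8, 0.2, -170.4]
force: [-0.6, -0.7, -1.2]
grip_width: 0.0452
grasp_force: 12.0
[-0.0614  0.181   0.0211]
```

```bash
python3 steer.py '[[[-0.06, 0.18, 0, 0, 0], [-0.06, 0.18, 0, 0, 0], [-0.06, 0.18, 0, 0, 0], [-0.06, 0.18, 0, 0, 0], [-0.06, 0.18, 0, 0, 0], [-0.06, 0.18, 0, 0, 0], [-0.06, 0.18, 0, 0, 0], [-0.06, 0.18, 0, 0, 0]]]'; python3 steer.py '[[[0, 0, 0, 0, 0], [0, 0, 0, 0, 0], [0, 0, 0, 0, 0], [0, 0, 0, 0, 0]]]'; python3 -c "
from h import *
print(tool(np.array([.5044,.2652,.12])-env.get_obs()['tool_pos']).round(4))"
```

```text
time_s: 24.97
tool_pos: [0.5006, 0.2634, 0.1827]
tool_rot: [-179.9, -0.2, -170.3]
force: [0.7, -1.2, -0.7]
grip_width: 0.0452
grasp_force: 12.0
time_s: 25.3
tool_pos: [0.5018, 0.2631, 0.1845]
tool_rot: [-179.9, 0.0, -170.5]
force: [0.2, 0.4, -0.7]
grip_width: 0.0451
grasp_force: 12.0
[-0.0029  0.0017  0.0645]
```

```bash
python3 steer.py '[[[-0.003, 0.002, 0.02, 0, 0], [-0.003, 0.002, 0.045, 0, 0], [-0.003, 0.002, 0.06, 0, 0], [-0.003, 0.002, 0.064, 0, 0], [-0.003, 0.002, 0.064, 0, 0], [-0.003, 0.002, 0.064, 0, 0]]]'; python3 steer.py '[[[0, 0, 0.003, 0, 0], [0, 0, 0.003, 0, 0], [0, 0, 0.003, 0, 0]]]'; python3 steer.py '[[[0, 0, 0.002, 0, 0], [0, 0, 0.002, 0, 0], [0, 0, 0.002, 0, 0]]]'
```

```text
time_s: 25.8
tool_pos: [0.5042, 0.2671, 0.1212]
tool_rot: [180.0, 0.0, -170.4]
force: [-0.4, -0.1, -0.3]
grip_width: 0.0455
grasp_force: 12.0
time_s: 26.05
tool_pos: [0.5043, 0.2671, 0.1181]
tool_rot: [180.0, 0.1, -170.4]
force: [0.1, -0.2, -0.4]
grip_width: 0.0449
grasp_force: 12.0
time_s: 26.3
tool_pos: [0.504, 0.2668, 0.1155]
tool_rot: [-180.0, 0.0, -170.4]
force: [-0.0, -0.5, -0.5]
grip_width: 0.045
grasp_force: 12.0
```

```bash
python3 steer.py '[[[0, -0.0015, 0.0015, 0, 0], [0, -0.0015, 0.0015, 0, 0], [0, -0.0015, 0.0015, 0, 0]]]'; python3 steer.py '[[[0, 0, 0.0015, 0, 0], [0, 0, 0.0015, 0, 0], [0, 0, 0.0015, 0, 0]]]';  python3 steer.py '[[[0, 0, 0.0015, 0, 0], [0, 0, 0.0015, 0, 0], [0, 0, 0.0015, 0, 0]]]'
```

```text
time_s: 26.55
tool_pos: [0.5045, 0.2662, 0.1148]
tool_rot: [179.9, 0.1, -170.3]
force: [-1.4, 0.6, 3.4]
grip_width: 0.0453
grasp_force: 12.0
time_s: 26.8
tool_pos: [0.5042, 0.2661, 0.1128]
tool_rot: [179.9, 0.0, -170.3]
force: [-1.5, 2.4, 4.1]
grip_width: 0.045
grasp_force: 12.0
time_s: 27.05
tool_pos: [0.5041, 0.2659, 0.1111]
tool_rot: [180.0, 0.0, -170.3]
force: [-0.0, 3.0, 3.8]
grip_width: 0.0451
grasp_force: 12.0
```

```bash
python3 steer.py '[[[0, 0, -0.0015, 0, 0], [0, 0, -0.003, 0, 0], [0, 0, -0.003, 0, 0]]]'; python3 steer.py '[[[0, 0, 0, 0, 0.062], [0, 0, 0, 0, 0.062], [0, 0, 0, 0, 0.062], [0, 0, 0, 0, 0.062], [0, 0, 0, 0, 0.062], [0, 0, 0, 0, 0.062]]]'; python3 steer.py '[[[0, 0, -0.02, 0, 0.062], [0, 0, -0.05, 0, 0.062], [0, 0, -0.09, 0, 0.062], [0, 0, -0.13, 0, 0.062], [0, 0, -0.16, 0, 0.062], [0, 0, -0.16, 0, 0.062], [0, 0, -0.16, 0, 0.062], [0, 0, -0.16, 0, 0.062]]]'
python3 - <<'E'
from h import *
r=env.read_camera("wrist"); np.save("w10.npy",r,allow_pickle=True); print(proj(r,[.5044,.2652,.109]),env.get_obs()["tool_pos"])
t=env.read_camera("top"); np.save("t2.npy",t,allow_pickle=True); print(proj(t,[.5044,.2652,.109]))
# compact text look: hue classes near the cup in the top view
p=proj(t,[.5044,.2652,.109]).astype(int); print(t["color"][p[1]-8:p[1]+9:2,p[0]-10:p[0]+11:2,2])
p=proj(r,[.5044,.2652,.109]).astype(int); g=cv2.cvtColor(r["color"],cv2.COLOR_BGR2GRAY); x0,y0=max(p[0]-60,0),max(p[1]-60,0)
c=cv2.HoughCircles(cv2.medianBlur(g[y0:y0+120,x0:x0+120],3),cv2.HOUGH_GRADIENT,1,30,param1=80,param2=12,minRadius=20,maxRadius=40)
if c is not None:
    for u in c[0][:3]: print(u+[x0,y0,0], ray(r,(u[0]+x0,u[1]+y0),.109)[:2])
print(r["color"][max(p[1]-35,0):p[1]+36:7,p[0]-35:p[0]+36:7,2])
E
```

```text
time_s: 27.3
tool_pos: [0.5044, 0.2656, 0.1144]
tool_rot: [180.0, 0.0, -170.4]
force: [-1.3, 3.1, 4.4]
grip_width: 0.0451
grasp_force: 12.0
time_s: 27.8
tool_pos: [0.5039, 0.2651, 0.1135]
tool_rot: [-180.0, -0.1, -170.4]
force: [-0.1, -0.0, 0.4]
grip_width: 0.0617
grasp_force: 0.0
time_s: 28.47
tool_pos: [0.5039, 0.265, 0.2731]
tool_rot: [-179.9, -0.1, -170.4]
force: [0.5, -0.6, 0.3]
grip_width: 0.0621
grasp_force: 0.0
[259.80154681 175.31166964] [0.50365745 0.26473059 0.27244547]
[161.15241574 200.73914157]
[[105  96  92  85  71  54  43  33  34  42  54]
 [107 100  97  96  82  74  59  51  51  52  43]
 [111 104 102  96  91  83  68  65  82 100  98]
 [113 111 109 103  95  86  80  69  77  96 115]
 [116 113 112 107 102  96  87  81  70  75 112]
 [119 115 111 109 107 102  94  88  79  71  93]
 [118 115 114 114 111 107 101  94  87  75  73]
 [122 118 118 115 112 105  99  98  97  86  77]
 [125 124 119 114 113 112 107 103  97  93  82]]
[260.5        177.5         21.10000038] [0.50656467 0.26629495]
[[189 177 194 195 195 218 255 255 248 254 254]
 [189 177 117 121 123 123 127 132 135 254 254]
 [190 178 179 171 175 157 179 255 250 253 254]
 [190 178 180 139 176 171 177 170 235 253 254]
 [183 179 179 177 194 188 201 184 189 255 254]
 [169 181 154 187 183 207 212 194 166 182 192]
 [165 183 177 175 200 215 206 187 171 180 190]
 [173 185 178 165 196 204 196 182 145 178 189]
 [173 187 179 176 175 181 175 178 169 178 188]
 [176 183 186 179 188 210 210 174 170 177 186]
 [179 173 190 181 189 210 210 172 171 176 184]]
```

Ball is laid (circle found within about 2 mm of the cup centre, no force left on release). Now to the towers: fly over the board with a quarter turn and take one wrist image, analysed by code.

```bash
R='x'; python3 steer.py '[[[0.103, -0.586, -0.03, 45, 0.07], [0.103, -0.586, -0.03, 45, 0.07], [0.103, -0.586, -0.03, 45, 0.07], [0.103, -0.586, -0.03, 45, 0.07], [0.103, -0.586, -0.03, 45, 0.07], [0.103, -0.586, -0.03, 45, 0.07], [0.103, -0.586, -0.03, 45, 0.07], [0.103, -0.586, -0.03, 45, 0.07]]]'
python3 -c "
from h import *
o=env.get_obs();print(o['qpos'].round(1),tool(np.array([.50,-.33,.30])-o['tool_pos']).round(4))"
```

```text
time_s: 29.23
tool_pos: [0.5012, -0.0698, 0.2899]
tool_rot: [-179.9, -0.0, 144.5]
force: [1.5, 0.1, 0.7]
grip_width: 0.0701
grasp_force: 0.0
[ 62.6   2.6 -58.6  97.    2.3  81.7  58.2] [-0.1501 -0.2125 -0.0099]
```

```bash
python3 steer.py '[[[-0.15, -0.2125, -0.01, 45, 0.07], [-0.15, -0.2125, -0.01, 45, 0.07], [-0.15, -0.2125, -0.01, 45, 0.07], [-0.15, -0.2125, -0.01, 45, 0.07], [-0.15, -0.2125, -0.01, 45, 0.07], [-0.15, -0.2125, -0.01, 45, 0.07], [-0.15, -0.2125, -0.01, 45, 0.07], [-0.15, -0.2125, -0.01, 45, 0.07]]]'
python3 steer.py '[[[0, 0, 0, 0, 0.07], [0, 0, 0, 0, 0.07], [0, 0, 0, 0, 0.07]]]'
cat > scan.py <<'E'
from h import *
def scan(save):
    r=env.read_camera("wrist"); np.save(save,r,allow_pickle=True); o=env.get_obs(); print(o["tool_pos"].round(4),o["tool_rot"].round(1),o["qpos"].round(1))
    hsv=cv2.cvtColor(r["color"],cv2.COLOR_BGR2HSV)
    print("predicted px: squares",[proj(r,[x,y,.012]).round().tolist() for x,y in [(.5741,-.2001),(.5849,-.2676),(.5971,-.3338),(.6094,-.4014)]],"towers",[(proj(r,[x,y,.077]).round().tolist(),proj(r,[x,y,0]).round().tolist()) for x,y in [(.413,-.14),(.381,-.235),(.346,-.351)]])
    return r,hsv
if __name__=="__main__":
    r,hsv=scan("w11.npy")
    for x,y in [(.5741,-.2001),(.5849,-.2676),(.5971,-.3338),(.6094,-.4014)]:
        p=proj(r,[x,y,.012]).round().astype(int); 
        if 0<=p[1]<384 and 0<=p[0]<512: print(p,hsv[p[1],p[0]], [hsv[tuple(proj(r,[x+d,y,.012]).round().astype(int)[::-1])].tolist() for d in (-.047,.047)])
E
python3 scan.py
```

```text
time_s: 29.9
tool_pos: [0.4996, -0.3326, 0.298]
tool_rot: [-179.8, -0.2, 99.2]
force: [-1.1, 0.7, -0.0]
grip_width: 0.0702
grasp_force: 0.0
time_s: 30.15
tool_pos: [0.5024, -0.3251, 0.3007]
tool_rot: [-180.0, -0.0, 99.9]
force: [-0.1, -0.2, -0.5]
grip_width: 0.0696
grasp_force: 0.0
[ 0.5023 -0.3254  0.301 ] [-180.     0.    99.9] [ 67.6  15.6 -45.5  84.1  11.1  84.9  32.1]
predicted px: squares [[330.0, 70.0], [326.0, 123.0], [324.0, 171.0], [321.0, 216.0]] towers [([205.0, -25.0], [215.0, -3.0]), ([165.0, 67.0], [182.0, 72.0]), ([128.0, 163.0], [150.0, 151.0])]
[330  70] [ 25 109 255] [[13, 174, 174], [16, 176, 247]]
[326 123] [ 16 143 195] [[14, 176, 165], [14, 175, 159]]
[324 171] [ 25 106 255] [[16, 177, 246], [16, 174, 246]]
[321 216] [ 25 114 255] [[17, 176, 247], [16, 176, 241]]
```

```bash
cat > fit.py <<'E'
from h import *
from scipy.optimize import minimize
A=np.linspace(0,2*np.pi,40)
def sil(r,x,y,shape,z0=0):
    m=np.zeros(shape,np.uint8)
    for a,b,ra in [(0,.012,.026),(.012,.058,.019),(.058,.077,.023)]:
        pts=np.array([proj(r,[x+ra*np.cos(t),y+ra*np.sin(t),z0+z]) for z in (a,b) for t in A],np.float32)
        cv2.fillConvexPoly(m,cv2.convexHull(pts).round().astype(int),1)
    return m
def wood(r):
    h=cv2.cvtColor(r["color"],cv2.COLOR_BGR2HSV); return ((h[...,1]>90)&(h[...,0]>8)&(h[...,0]<32)&(h[...,2]>70)).astype(np.uint8)
def tower(r,x,y,z0=0,win=45):
    w=wood(r); p=proj(r,[x,y,z0+.04]).astype(int); k=np.zeros_like(w); k[max(p[1]-win,0):p[1]+win,max(p[0]-win,0):p[0]+win]=1
    n,l=cv2.connectedComponents(w*k); 
    best=max(range(1,n),key=lambda i:(l==i).sum()) if n>1 else 0
    m=(l==best)
    def cost(v):
        s=sil(r,v[0]/1000,v[1]/1000,w.shape,z0)>0; return -(s&m).sum()/max((s|m).sum(),1)
    c=[(cost((a,b)),a,b) for a in np.arange(x*1000-30,x*1000+31,5) for b in np.arange(y*1000-30,y*1000+31,5)]
    v=min(c)[1:]; q=minimize(cost,v,method="Nelder-Mead",options=dict(initial_simplex=[v,(v[0]+3,v[1]),(v[0],v[1]+3)],xatol=.2)); 
    return q.x/1000,-q.fun,int(m.sum())
def squares(r):
    h=cv2.cvtColor(r["color"],cv2.COLOR_BGR2HSV); m=((h[...,1]>60)&(h[...,1]<158)&(h[...,0]>10)&(h[...,0]<32)).astype(np.uint8)
    m=cv2.morphologyEx(m,cv2.MORPH_OPEN,np.ones((3,3),np.uint8)); out=[]
    for c in cv2.findContours(m,cv2.RETR_EXTERNAL,cv2.CHAIN_APPROX_NONE)[0]:
        w=np.array([ray(r,p[0],.012)[:2] for p in c],np.float32)
        if len(w)<20: continue
        (cx,cy),(a,b),t=cv2.minAreaRect(w*1000)
        if 48<min(a,b) and max(a,b)<68: out.append((round(cx,1),round(cy,1),round(a,1),round(b,1),round(t,1)))
    return out
E
python3 - <<'E'
from fit import *
r=np.load("w11.npy",allow_pickle=True).item()
print(squares(r))
for x,y in [(.381,-.235),(.346,-.351)]: print(tower(r,x,y))
E
```

```text
[(611.1, -397.9, 58.4, 56.2, 10.2), (599.2, -330.8, 58.7, 55.7, 9.9), (587.1, -263.9, 58.0, 57.7, 10.2), (575.2, -196.8, 58.5, 56.0, 9.9)]
(array([ 0.38772841, -0.23525573]), np.float64(0.9055155875299761), 1891)
(array([ 0.31721431, -0.33411303]), np.float64(0.8146979260595131), 1814)
```

```bash
python3 steer.py '[[[0.112, -0.0985, 0.131, 0, 0.075], [0.112, -0.0985, 0.131, 0, 0.075], [0.112, -0.0985, 0.131, 0, 0.075], [0.112, -0.0985, 0.131, 0, 0.075], [0.112, -0.0985, 0.131, 0, 0.075], [0.112, -0.0985, 0.131, 0, 0.075], [0.112, -0.0985, 0.131, 0, 0.075], [0.112, -0.0985, 0.131, 0, 0.075]]]'
python3 steer.py '[[[0, 0, 0, 0, 0.075], [0, 0, 0, 0, 0.075], [0, 0, 0, 0, 0.075]]]'
python3 - <<'E'
from fit import *
r=env.read_camera("wrist"); np.save("w12.npy",r,allow_pickle=True); o=env.get_obs(); print(o["tool_pos"].round(4),o["qpos"].round(1))
v,i,n=tower(r,.387,-.233,win=70); print(v,i,n, tool([v[0]-o["tool_pos"][0],v[1]-o["tool_pos"][1],.036-o["tool_pos"][2]]).round(4))
print(proj(r,[.413,-.137,.0]),proj(r,[.413,-.137,.077]))
v,i,n=tower(r,.413,-.137,win=60); print("t1",v,i,n)
E
```

```text
time_s: 30.87
tool_pos: [0.387, -0.2339, 0.1709]
tool_rot: [179.9, 0.2, 99.7]
force: [0.1, 0.4, 0.6]
grip_width: 0.075
grasp_force: 0.0
time_s: 31.12
tool_pos: [0.3871, -0.2342, 0.1707]
tool_rot: [179.9, 0.0, 99.7]
force: [0.7, 0.2, 0.3]
grip_width: 0.0749
grasp_force: 0.0
[ 0.3868 -0.2341  0.1704] [ 75.7  -2.1 -46.3 113.8  -1.7  67.6  39.7]
[ 0.38541943 -0.2330791 ] 0.8871338311315337 3089 [ 0.0013 -0.0014  0.1344]
[302.60449221  82.34841017] [316.60632942  78.79853612]
t1 [ 0.41754306 -0.13834308] 0.8877962682803833 3521
```

```bash
python3 steer.py '[[[0.002, -0.0015, 0.03, 0, 0.075], [0.002, -0.0015, 0.07, 0, 0.075], [0.002, -0.0015, 0.11, 0, 0.075], [0.002, -0.0015, 0.13, 0, 0.075], [0.002, -0.0015, 0.1345, 0, 0.075], [0.002, -0.0015, 0.1345, 0, 0.075], [0.002, -0.0015, 0.1345, 0, 0], [0.002, -0.0015, 0.1345, 0, 0]]]' 20
python3 steer.py '[[[0, 0, 0, 0, 0], [0, 0, 0, 0, 0], [0, 0, 0, 0, 0], [0, 0, 0, 0, 0], [0, 0, 0, 0, 0], [0, 0, 0, 0, 0]]]'
python3 steer.py '[[[0, 0, -0.02, 0, 0], [0, 0, -0.05, 0, 0], [0, 0, -0.08, 0, 0], [0, 0, -0.1, 0, 0], [0, 0, -0.1, 0, 0]]]'; python3 -c "
from h import *
o=env.get_obs();print(tool(np.array([.5875,-.2615,.1])-o['tool_pos']).round(4))"
```

```text
time_s: 31.83
tool_pos: [0.3857, -0.233, 0.0371]
tool_rot: [179.9, 0.2, 99.6]
force: [0.2, -0.3, 0.4]
grip_width: 0.0683
grasp_force: 0.0
time_s: 32.33
tool_pos: [0.3844, -0.2325, 0.0359]
tool_rot: [180.0, 0.1, 99.6]
force: [-1.1, 0.5, 6.2]
grip_width: 0.0452
grasp_force: 20.0
time_s: 32.75
tool_pos: [0.3865, -0.2335, 0.1392]
tool_rot: [179.8, 0.4, 99.6]
force: [1.8, -0.1, -1.5]
grip_width: 0.0453
grasp_force: 20.0
[-0.0611  0.1933  0.0403]
```

```bash
python3 steer.py '[[[-0.061, 0.193, 0, 0, 0], [-0.061, 0.193, 0, 0, 0], [-0.061, 0.193, 0, 0, 0], [-0.061, 0.193, 0, 0, 0], [-0.061, 0.193, 0, 0, 0], [-0.061, 0.193, 0, 0, 0], [-0.061, 0.193, 0, 0, 0], [-0.061, 0.193, 0, 0, 0]]]'
python3 steer.py '[[[0, 0, 0, 0, 0], [0, 0, 0, 0, 0], [0, 0, 0, 0, 0]]]'; python3 -c "
from h import *
o=env.get_obs();print(tool(np.array([.5875,-.2615,.049])-o['tool_pos']).round(4))"
```

```text
time_s: 33.42
tool_pos: [0.5834, -0.259, 0.1336]
tool_rot: [-179.9, -0.1, 99.7]
force: [-0.8, 0.4, -0.8]
grip_width: 0.0454
grasp_force: 20.0
time_s: 33.67
tool_pos: [0.5835, -0.2604, 0.1359]
tool_rot: [-180.0, 0.1, 99.6]
force: [-0.4, -0.9, -0.3]
grip_width: 0.0454
grasp_force: 20.0
[-0.0016  0.0038  0.0869]
```

```bash
python3 steer.py '[[[-0.0015, 0.004, 0.03, 0, 0], [-0.0015, 0.004, 0.06, 0, 0], [-0.0015, 0.004, 0.078, 0, 0], [-0.0015, 0.004, 0.084, 0, 0], [-0.0015, 0.004, 0.086, 0, 0], [-0.0015, 0.004, 0.086, 0, 0], [-0.0015, 0.004, 0.086, 0, 0]]]'; python3 steer.py '[[[0, 0, 0.0015, 0, 0], [0, 0, 0.002, 0, 0], [0, 0, 0.002, 0, 0]]]'
```

```text
time_s: 34.25
tool_pos: [0.5898, -0.261, 0.051]
tool_rot: [179.9, 0.1, 99.6]
force: [0.6, -0.4, -0.4]
grip_width: 0.0451
grasp_force: 20.0
time_s: 34.5
tool_pos: [0.5892, -0.2608, 0.0481]
tool_rot: [179.9, 0.1, 99.6]
force: [-0.5, 0.1, 1.2]
grip_width: 0.0454
grasp_force: 20.0
```

```bash
python3 steer.py '[[[0, 0, 0, 0, 0.075], [0, 0, 0, 0, 0.075], [0, 0, 0, 0, 0.075], [0, 0, 0, 0, 0.075], [0, 0, -0.03, 0, 0.075], [0, 0, -0.07, 0, 0.075], [0, 0, -0.11, 0, 0.075], [0, 0, -0.15, 0, 0.075]]]'; python3 steer.py '[[[0, 0, -0.05, 0, 0.075], [0, 0, -0.1, 0, 0.075], [0, 0, -0.1, 0, 0.075], [0, 0, -0.1, 0, 0.075], [0, 0, -0.1, 0, 0.075]]]'
python3 - <<'E'
from fit import *
r=env.read_camera("wrist"); np.save("w13.npy",r,allow_pickle=True); o=env.get_obs(); print(o["tool_pos"].round(4))
print(squares(r)); 
h=cv2.cvtColor(r["color"],cv2.COLOR_BGR2HSV)
# tower on board: light wood (S<158) mask instead of any wood
import fit
fit.wood=lambda r:((h[...,1]>60)&(h[...,1]<158)&(h[...,0]>8)&(h[...,0]<32)).astype(np.uint8)
print("t2",tower(r,.5875,-.262,z0=.012,win=55)); print("t1",tower(r,.4175,-.1365)); print("t3",tower(r,.33,-.34))
print(tool(np.array([.418,-.1365,.17])-o["tool_pos"]).round(4))
E
```

```text
time_s: 35.17
tool_pos: [0.5884, -0.2602, 0.1988]
tool_rot: [-180.0, -0.0, 99.7]
force: [1.5, -0.0, 0.5]
grip_width: 0.0745
grasp_force: 0.0
time_s: 35.58
tool_pos: [0.5893, -0.2605, 0.2983]
tool_rot: [179.9, 0.1, 99.7]
force: [-0.0, 0.1, -0.4]
grip_width: 0.0751
grasp_force: 0.0
[ 0.5885 -0.2605  0.2965]
[(611.2, -397.4, 57.7, 57.6, 9.6), (574.9, -196.4, 57.9, 57.0, 9.7)]
t2 (array([ 0.58761383, -0.26206975]), np.float64(0.5259493670886076), 3133)
t1 (array([ 0.42110107, -0.13841895]), np.float64(0.9094189823168531), 2520)
t3 (array([ 0.31429413, -0.33542444]), np.float64(0.8961856075501377), 2279)
[ 0.1508 -0.1471  0.1267]
```

```bash
python3 steer.py '[[[0.151, -0.147, 0.04, 0, 0.075], [0.151, -0.147, 0.127, 0, 0.075], [0.151, -0.147, 0.127, 0, 0.075], [0.151, -0.147, 0.127, 0, 0.075], [0.151, -0.147, 0.127, 0, 0.075], [0.151, -0.147, 0.127, 0, 0.075], [0.151, -0.147, 0.127, 0, 0.075], [0.151, -0.147, 0.127, 0, 0.075]]]'
python3 steer.py '[[[0, 0, 0, 0, 0.075], [0, 0, 0, 0, 0.075], [0, 0, 0, 0, 0.075], [0, 0, 0, 0, 0.075]]]'
python3 - <<'E'
from fit import *
r=env.read_camera("wrist"); np.save("w14.npy",r,allow_pickle=True); o=env.get_obs(); print(o["tool_pos"].round(4),o["qpos"].round(1))
v,i,n=tower(r,.418,-.137,win=70); print(v,i,n, tool([v[0]-o["tool_pos"][0],v[1]-o["tool_pos"][1],.036-o["tool_pos"][2]]).round(4))
E
```

```text
time_s: 36.3
tool_pos: [0.4137, -0.1354, 0.1664]
tool_rot: [-179.5, -0.1, 99.6]
force: [0.6, -0.2, 1.3]
grip_width: 0.0751
grasp_force: 0.0
time_s: 36.63
tool_pos: [0.4199, -0.1367, 0.1711]
tool_rot: [179.9, -0.0, 99.7]
force: [0.1, 0.5, -0.1]
grip_width: 0.0749
grasp_force: 0.0
[ 0.4197 -0.1366  0.1709] [ 71.4  -4.4 -53.8 114.9  -3.9  67.7  28.8]
[ 0.41932934 -0.13626271] 0.8846264782232478 3067 [ 0.0003 -0.0005  0.1349]
```

```bash
python3 steer.py '[[[0.0005, 0, 0.03, 0, 0.075], [0.0005, 0, 0.07, 0, 0.075], [0.0005, 0, 0.11, 0, 0.075], [0.0005, 0, 0.13, 0, 0.075], [0.0005, 0, 0.135, 0, 0.075], [0.0005, 0, 0.135, 0, 0.075], [0.0005, 0, 0.135, 0, 0], [0.0005, 0, 0.135, 0, 0]]]' 20
python3 steer.py '[[[0, 0, 0, 0, 0], [0, 0, 0, 0, 0], [0, 0, 0, 0, 0], [0, 0, 0, 0, 0], [0, 0, 0, 0, 0], [0, 0, 0, 0, 0]]]'
python3 steer.py '[[[0, 0, -0.02, 0, 0], [0, 0, -0.05, 0, 0], [0, 0, -0.08, 0, 0], [0, 0, -0.1, 0, 0], [0, 0, -0.1, 0, 0], [0, 0, -0.1, 0, 0]]]'; python3 -c "
from h import *
o=env.get_obs();print(tool(np.array([.5755,-.194,.1])-o['tool_pos']).round(4))"
```

```text
time_s: 37.35
tool_pos: [0.4202, -0.1366, 0.037]
tool_rot: [179.9, 0.1, 99.6]
force: [-0.1, 0.3, 0.2]
grip_width: 0.0678
grasp_force: 0.0
time_s: 37.85
tool_pos: [0.4188, -0.1363, 0.0359]
tool_rot: [180.0, 0.1, 99.6]
force: [-1.1, 0.1, 5.9]
grip_width: 0.0453
grasp_force: 20.0
time_s: 38.35
tool_pos: [0.4189, -0.1364, 0.1359]
tool_rot: [179.9, 0.1, 99.6]
force: [0.2, 0.0, -1.8]
grip_width: 0.0451
grasp_force: 20.0
[-0.0828  0.1448  0.0363]
```

```bash
python3 steer.py '[[[-0.083, 0.145, 0, 0, 0], [-0.083, 0.145, 0, 0, 0], [-0.083, 0.145, 0, 0, 0], [-0.083, 0.145, 0, 0, 0], [-0.083, 0.145, 0, 0, 0], [-0.083, 0.145, 0, 0, 0], [-0.083, 0.145, 0, 0, 0]]]'
python3 steer.py '[[[0, 0, 0, 0, 0], [0, 0, 0, 0, 0], [0, 0, 0, 0, 0], [0, 0, 0, 0, 0]]]'; python3 -c "
from h import *
o=env.get_obs();print(tool(np.array([.5755,-.194,.049])-o['tool_pos']).round(4))"
```

```text
time_s: 38.93
tool_pos: [0.574, -0.1918, 0.1329]
tool_rot: [-179.8, -0.2, 99.7]
force: [-1.0, 0.2, -1.6]
grip_width: 0.045
grasp_force: 20.0
time_s: 39.27
tool_pos: [0.5747, -0.1937, 0.136]
tool_rot: [180.0, 0.1, 99.6]
force: [-0.2, -0.2, -1.0]
grip_width: 0.0451
grasp_force: 20.0
[-0.0003  0.0007  0.087 ]
```

```bash
python3 steer.py '[[[0, 0.0005, 0.03, 0, 0], [0, 0.0005, 0.06, 0, 0], [0, 0.0005, 0.078, 0, 0], [0, 0.0005, 0.085, 0, 0], [0, 0.0005, 0.0875, 0, 0], [0, 0.0005, 0.0875, 0, 0], [0, 0.0005, 0.0875, 0, 0]]]'; python3 steer.py '[[[0, 0, 0, 0, 0.075], [0, 0, 0, 0, 0.075], [0, 0, 0, 0, 0.075], [0, 0, 0, 0, 0.075], [0, 0, -0.03, 0, 0.075], [0, 0, -0.07, 0, 0.075], [0, 0, -0.11, 0, 0.075], [0, 0, -0.15, 0, 0.075]]]'
python3 -c "
from h import *
o=env.get_obs();print(tool(np.array([.316,-.333,.17])-o['tool_pos']).round(4))"
```

```text
time_s: 39.85
tool_pos: [0.5766, -0.1936, 0.049]
tool_rot: [179.9, 0.1, 99.6]
force: [0.1, 0.5, -1.2]
grip_width: 0.0452
grasp_force: 20.0
time_s: 40.52
tool_pos: [0.5755, -0.193, 0.1995]
tool_rot: [-180.0, -0.0, 99.7]
force: [1.1, -0.9, 0.9]
grip_width: 0.0746
grasp_force: 0.0
[-0.0944 -0.2794  0.0295]
```

```bash
python3 steer.py '[[[-0.094, -0.279, 0, 0, 0.075], [-0.094, -0.279, 0, 0, 0.075], [-0.094, -0.279, 0, 0, 0.075], [-0.094, -0.279, 0, 0, 0.075], [-0.094, -0.279, 0, 0, 0.075], [-0.094, -0.279, 0.029, 0, 0.075], [-0.094, -0.279, 0.029, 0, 0.075], [-0.094, -0.279, 0.029, 0, 0.075]]]'
python3 steer.py '[[[0, 0, 0, 0, 0.075], [0, 0, 0, 0, 0.075], [0, 0, 0, 0, 0.075], [0, 0, 0, 0, 0.075]]]'
python3 - <<'E'
from fit import *
r=env.read_camera("wrist"); np.save("w15.npy",r,allow_pickle=True); o=env.get_obs(); print(o["tool_pos"].round(4),o["qpos"].round(1))
v,i,n=tower(r,.316,-.333,win=70); print(v,i,n, tool([v[0]-o["tool_pos"][0],v[1]-o["tool_pos"][1],.036-o["tool_pos"][2]]).round(4))
E
```

```text
time_s: 41.18
tool_pos: [0.3089, -0.3357, 0.1669]
tool_rot: [-179.7, -0.0, 99.1]
force: [-0.5, -0.4, -0.3]
grip_width: 0.0746
grasp_force: 0.0
time_s: 41.52
tool_pos: [0.3187, -0.3319, 0.1694]
tool_rot: [179.9, 0.0, 99.9]
force: [0.5, 0.2, -0.9]
grip_width: 0.0754
grasp_force: 0.0
[ 0.3185 -0.3319  0.1693] [ 95.7  -0.5 -51.8 112.8  -0.5  67.4  53.9]
[ 0.31315332 -0.3342085 ] 0.8712507074136955 3079 [-0.0013 -0.0058  0.1333]
```

```bash
python3 steer.py '[[[-0.001, -0.006, 0.03, 0, 0.075], [-0.001, -0.006, 0.07, 0, 0.075], [-0.001, -0.006, 0.11, 0, 0.075], [-0.001, -0.006, 0.128, 0, 0.075], [-0.001, -0.006, 0.1335, 0, 0.075], [-0.001, -0.006, 0.1335, 0, 0.075], [-0.001, -0.006, 0.1335, 0, 0], [-0.001, -0.006, 0.1335, 0, 0]]]' 20
python3 steer.py '[[[0, 0, 0, 0, 0], [0, 0, 0, 0, 0], [0, 0, 0, 0, 0], [0, 0, 0, 0, 0], [0, 0, 0, 0, 0], [0, 0, 0, 0, 0]]]'
python3 steer.py '[[[0, 0, -0.02, 0, 0], [0, 0, -0.05, 0, 0], [0, 0, -0.08, 0, 0], [0, 0, -0.1, 0, 0], [0, 0, -0.1, 0, 0], [0, 0, -0.1, 0, 0]]]'; python3 -c "
from h import *
o=env.get_obs();print(tool(np.array([.6115,-.395,.1])-o['tool_pos']).round(4))"
```

```text
time_s: 42.23
tool_pos: [0.3122, -0.3358, 0.0371]
tool_rot: [179.9, 0.2, 99.7]
force: [-0.4, -0.0, 0.3]
grip_width: 0.0679
grasp_force: 0.0
time_s: 42.73
tool_pos: [0.3112, -0.3353, 0.036]
tool_rot: [180.0, 0.1, 99.6]
force: [0.4, 0.1, 5.1]
grip_width: 0.0452
grasp_force: 20.0
time_s: 43.23
tool_pos: [0.3107, -0.3353, 0.1358]
tool_rot: [-180.0, 0.1, 99.6]
force: [-0.0, 0.2, -1.3]
grip_width: 0.0453
grasp_force: 20.0
[-0.109   0.2866  0.036 ]
```

```bash
python3 steer.py '[[[-0.109, 0.2865, 0, 0, 0], [-0.109, 0.2865, 0, 0, 0], [-0.109, 0.2865, 0, 0, 0], [-0.109, 0.2865, 0, 0, 0], [-0.109, 0.2865, 0, 0, 0], [-0.109, 0.2865, 0, 0, 0], [-0.109, 0.2865, 0, 0, 0], [-0.109, 0.2865, 0, 0, 0]]]'
python3 steer.py '[[[0, 0, 0, 0, 0], [0, 0, 0, 0, 0], [0, 0, 0, 0, 0], [0, 0, 0, 0, 0]]]'; python3 -c "
from h import *
o=env.get_obs();print(tool(np.array([.6115,-.395,.049])-o['tool_pos']).round(4))"
```

```text
time_s: 43.9
tool_pos: [0.6156, -0.3919, 0.1306]
tool_rot: [180.0, -0.3, 99.8]
force: [-0.7, -0.0, -0.6]
grip_width: 0.0453
grasp_force: 20.0
time_s: 44.23
tool_pos: [0.6097, -0.3946, 0.1345]
tool_rot: [-179.9, -0.0, 99.6]
force: [-0.5, 0.9, -1.1]
grip_width: 0.0451
grasp_force: 20.0
[-0.0007  0.0019  0.0855]
```

```bash
python3 steer.py '[[[-0.0005, 0.001, 0.03, 0, 0], [-0.0005, 0.001, 0.06, 0, 0], [-0.0005, 0.001, 0.077, 0, 0], [-0.0005, 0.001, 0.084, 0, 0], [-0.0005, 0.001, 0.0865, 0, 0], [-0.0005, 0.001, 0.0865, 0, 0], [-0.0005, 0.001, 0.0865, 0, 0]]]'; python3 steer.py '[[[0, 0, 0, 0, 0.075], [0, 0, 0, 0, 0.075], [0, 0, 0, 0, 0.075], [0, 0, 0, 0, 0.075], [0, 0, -0.03, 0, 0.075], [0, 0, -0.07, 0, 0.075], [0, 0, -0.11, 0, 0.075], [0, 0, -0.15, 0, 0.075]]]'
python3 steer.py '[[[0, -0.05, -0.1, 0, 0.075], [-0.03, -0.09, -0.1, 0, 0.075], [-0.04, -0.11, -0.1, 0, 0.075], [-0.04, -0.11, -0.1, 0, 0.075], [-0.04, -0.11, -0.1, 0, 0.075], [-0.04, -0.11, -0.1, 0, 0.075], [-0.04, -0.11, -0.1, 0, 0.075]]]'
python3 steer.py '[[[0, 0, 0, 0, 0.075], [0, 0, 0, 0, 0.075]]]'
python3 - <<'E'
from fit import *
import fit
r=env.read_camera("wrist"); np.save("w16.npy",r,allow_pickle=True); o=env.get_obs(); print(o["tool_pos"].round(4))
h=cv2.cvtColor(r["color"],cv2.COLOR_BGR2HSV)
print(squares(r))
# edge overlap score for each placed tower: silhouette edge vs Canny distance
e=cv2.distanceTransform(255-cv2.Canny(r["color"],60,140),cv2.DIST_L2,3)
def score(v):
    m=sil(r,v[0]/1000,v[1]/1000,h.shape[:2],.012); c=cv2.findContours(m,cv2.RETR_EXTERNAL,cv2.CHAIN_APPROX_NONE)[0][0][:,0]
    return np.minimum(e[c[:,1].clip(0,383),c[:,0].clip(0,511)],4).mean()
for n,(x,y) in dict(t1=(575,-197),t2=(587.1,-263.9),t3=(611.1,-397.6)).items():
    g=min((score((a,b)),a-x,b-y) for a in np.arange(x-16,x+17,2) for b in np.arange(y-16,y+17,2)); print(n,"score, offset from square (mm):",np.round(g,2))
t=env.read_camera("top"); np.save("t3.npy",t,allow_pickle=True); t0=np.load("t2.npy",allow_pickle=True).item()
for n,p in [("cup ball",(.5044,.2652,.109)),("pin rest",(.4667,.2585,.2185)),("key top",(.603,.038,.078))]:
    q=proj(t,p).round().astype(int); print(n,q,t["color"][q[1]-4:q[1]+5:4,q[0]-4:q[0]+5:4].reshape(-1,3).tolist())
E
```

```text
time_s: 44.82
tool_pos: [0.6133, -0.395, 0.0505]
tool_rot: [179.9, 0.1, 99.6]
force: [0.5, 0.0, -0.2]
grip_width: 0.0447
grasp_force: 20.0
time_s: 45.48
tool_pos: [0.6123, -0.3942, 0.2005]
tool_rot: [-180.0, -0.0, 99.7]
force: [1.6, -1.1, 1.1]
grip_width: 0.0745
grasp_force: 0.0
time_s: 46.07
tool_pos: [0.5112, -0.4517, 0.2987]
tool_rot: [180.0, -0.0, 99.7]
force: [0.9, 1.2, -0.4]
grip_width: 0.0751
grasp_force: 0.0
time_s: 46.23
tool_pos: [0.5119, -0.4505, 0.2979]
tool_rot: [-180.0, -0.1, 99.8]
force: [0.0, -0.9, -1.2]
grip_width: 0.0748
grasp_force: 0.0
[ 0.5118 -0.4508  0.2979]
[(599.1, -330.9, 58.4, 56.5, 9.8)]Traceback (most recent call last):
  File "<stdin>", line 12, in <module>
  File "<stdin>", line 12, in <genexpr>
  File "<stdin>", line 9, in score
IndexError: tuple index out of range
```

```bash
cat > chk.py <<'E'
from fit import *
def chk(r,sq,names):
    e=cv2.distanceTransform(255-cv2.Canny(r["color"],50,120),cv2.DIST_L2,3)
    def score(v):
        m=sil(r,v[0]/1000,v[1]/1000,e.shape,.012); c=cv2.findContours(m,cv2.RETR_EXTERNAL,cv2.CHAIN_APPROX_NONE)[0]
        if not c: return 9
        c=c[0][:,0]; return np.minimum(e[c[:,1],c[:,0]],4).mean()
    for n,(x,y) in zip(names,sq):
        g=min((score((a,b)),a-x,b-y) for a in np.arange(x-16,x+17,2) for b in np.arange(y-16,y+17,2)); print(n,np.round(g,2))
E
python3 - <<'E'
from chk import *
r=np.load("w16.npy",allow_pickle=True).item()
chk(r,[(587.1,-263.9),(611.1,-397.6)],["t2","t3"])
t=env.read_camera("top"); np.save("t3.npy",t,allow_pickle=True)
chk(t,[(574.1,-200.1),(584.9,-267.6),(609.4,-401.4)],["t1","t2","t3 (top)"])
for n,p in [("cup ball",(.5,.262,.109)),("pin rest",(.463,.2555,.2185)),("key top",(.599,.034,.078)),("old ball",(.4725,.0738,.03))]:
    q=proj(t,p).round().astype(int); print(n,q,t["color"][q[1]-4:q[1]+5:4,q[0]-4:q[0]+5:4].reshape(-1,3).tolist())
E
```

```text
t2 [1.12 2.   0.  ]
t3 [0.87 2.   4.  ]
t1 [ 0.66 -4.    0.  ]
t2 [ 0.54  0.   -4.  ]
t3 (top) [ 0.89 14.   -4.  ]
cup ball [162 202] [[123, 171, 220], [127, 179, 227], [88, 125, 163], [129, 181, 228], [126, 177, 224], [97, 134, 172], [89, 128, 176], [93, 130, 170], [80, 119, 173]]
pin rest [156 208] [[87, 95, 109], [95, 136, 189], [119, 166, 212], [84, 90, 100], [87, 133, 197], [82, 122, 181], [83, 87, 95], [92, 139, 210], [102, 149, 211]]
key top [229 178] [[113, 161, 217], [142, 199, 240], [90, 136, 201], [129, 179, 228], [142, 200, 241], [94, 141, 201], [72, 110, 160], [72, 105, 144], [84, 128, 190]]
old ball [217 214] [[87, 132, 197], [88, 135, 203], [84, 124, 182], [87, 135, 202], [90, 140, 209], [94, 142, 216], [89, 138, 206], [93, 143, 213], [94, 144, 213]]
```

```bash
python3 steer.py '[[[-0.1, -0.05, 0, 0, 0.075], [-0.25, -0.1, 0, 0, 0.075], [-0.25, -0.1, 0, 0, 0.075], [-0.25, -0.1, 0, 0, 0.075], [-0.25, -0.1, 0, 0, 0.075], [-0.25, -0.1, 0, 0, 0.075], [-0.25, -0.1, 0, 0, 0.075], [-0.25, -0.1, 0, 0, 0.075]]]'
python3 - <<'E'
from chk import *
t=env.read_camera("top"); np.save("t4.npy",t,allow_pickle=True)
chk(t,[(574.1,-200.1),(584.9,-267.6),(609.4,-401.4)],["t1","t2","t3 (top)"])
s=env.read_camera("scene"); np.save("s4.npy",s,allow_pickle=True); chk(s,[(575,-195),(587,-262),(611,-396)],["t1","t2","t3 (scene)"]); print(squares(s),squares(t))
s0=proj(s,[.5044,.2652,.109]); g=cv2.cvtColor(s["color"],cv2.COLOR_BGR2GRAY); x0,y0=(s0-25).astype(int)
c=cv2.HoughCircles(g[y0:y0+50,x0:x0+50],cv2.HOUGH_GRADIENT,1,15,param1=80,param2=9,minRadius=6,maxRadius=14); print(s0,None if c is None else (c[0][:3]+[x0,y0,0]))
E
```

```text
time_s: 47.0
tool_pos: [0.4515, -0.7203, 0.2948]
tool_rot: [-179.9, -0.1, 99.3]
force: [-0.1, -0.5, -0.7]
grip_width: 0.0748
grasp_force: 0.0
t1 [ 0.6 -4.   6. ]
t2 [ 0.64 -4.    8.  ]
t3 (top) [0.74 8.   8.  ]
t1 [0.51 8.   2.  ]
t2 [ 0.51  6.   -2.  ]
t3 (scene) [0.46 8.   2.  ]
[] [(472.0, 76.1, 59.9, 58.4, 70.9)]
[332.94237503 154.28202195] [[332.5        156.5          8.80000019]
 [317.5        161.5          7.4000001 ]
 [320.5        137.5         13.39999962]]
```

```bash
python3 - <<'E'
from chk import *
a=np.radians(10); Rm=np.array([[np.cos(a),-np.sin(a)],[np.sin(a),np.cos(a)]])
for f in ("s4.npy","t4.npy"):
    r=np.load(f,allow_pickle=True).item(); L=r["color"].astype(float)
    S=cv2.cvtColor(r["color"],cv2.COLOR_BGR2HSV)[...,1].astype(float)
    u=np.array([(i,j) for i in np.arange(-45,46,3) for j in np.arange(-32,33,3)],float); ins=(abs(u[:,0])<29)&(abs(u[:,1])<29)
    def sc(x,y):
        p=np.array([proj(r,[*( (np.array([x,y])+Rm@k)/1000),.012]) for k in u],np.float32)
        v=cv2.remap(S.astype(np.float32),p[:,:1],p[:,1:],cv2.INTER_LINEAR)[:,0]; return v[ins].mean()-v[~ins].mean()
    print(f,min((sc(599+i,-328+j),i,j) for i in range(-12,13,2) for j in range(-12,13,2)))
E
```

```text
s4.npy (np.float32(-39.80146), 0, -4)
t4.npy (np.float32(-29.629196), 0, -6)
```

Towers are on the board; the oblique views agree only to several mm, so I'll measure from straight above with the wrist camera.

```bash
python3 steer.py '[[[0, 0, 0, 0, 0.075], [0, 0, 0, 0, 0.075]]]'; python3 -c "
from h import *
o=env.get_obs();print(tool(np.array([.6265,-.476,.3])-o['tool_pos']).round(4))"
python3 steer.py '[[[0.21, 0.215, 0, 0, 0.075], [0.21, 0.215, 0, 0, 0.075], [0.21, 0.215, 0, 0, 0.075], [0.21, 0.215, 0, 0, 0.075], [0.21, 0.215, 0, 0, 0.075], [0.21, 0.215, 0, 0, 0.075], [0.21, 0.215, 0, 0, 0.075], [0.21, 0.215, 0, 0, 0.075]]]'
python3 steer.py '[[[0, 0, 0, 0, 0.075], [0, 0, 0, 0, 0.075], [0, 0, 0, 0, 0.075]]]'
cat > over.py <<'E'
from fit import *
a=np.radians(9.9); Rm=np.array([[np.cos(a),-np.sin(a)],[np.sin(a),np.cos(a)]])
def over(r,c):
    """offsets (mm, world) of square and crown circle found near nominal c (mm)"""
    hsv=cv2.cvtColor(r["color"],cv2.COLOR_BGR2HSV); S=hsv[...,1].astype(np.float32); g=cv2.cvtColor(r["color"],cv2.COLOR_BGR2GRAY).astype(np.float32)
    samp=lambda I,P:cv2.remap(I,np.array([proj(r,p) for p in P],np.float32)[:,:1],np.array([proj(r,p) for p in P],np.float32)[:,1:],cv2.INTER_LINEAR)[:,0]
    res={}
    for ax in (0,1):                      # square edges: saturation step along each board axis, near the corners
        for sgn in (-1,1):
            d=np.arange(-12,12.1,.5); prof=np.zeros(len(d))
            for t in (-27,-25,-23,23,25,27):
                k=np.zeros((len(d),2)); k[:,ax]=sgn*29+d; k[:,1-ax]=t
                prof+=samp(S,[[*((np.array(c)+Rm@q)/1000),.012] for q in k])
            gr=np.gradient(cv2.GaussianBlur(prof.reshape(1,-1).astype(np.float32),(5,1),0)[0])*sgn
            res[(ax,sgn)]=(d[gr.argmax()],round(float(gr.max()),1))
    G=np.hypot(cv2.Sobel(cv2.GaussianBlur(g,(3,3),0),-1,1,0),cv2.Sobel(cv2.GaussianBlur(g,(3,3),0),-1,0,1)).astype(np.float32); G=np.minimum(G,150)
    th=np.linspace(0,2*np.pi,60,endpoint=False); best=[]
    for rad in (22.5,23,23.5):
        for i in np.arange(-10,10.1,1):
            for j in np.arange(-10,10.1,1):
                best.append((float(samp(G,[[(c[0]+i+rad*np.cos(t))/1000,(c[1]+j+rad*np.sin(t))/1000,.089] for t in th]).mean()),rad,i,j))
    best.sort(reverse=True); return res,best[:4]
E
python3 - <<'E'
from over import *
r=env.read_camera("wrist"); np.save("w17.npy",r,allow_pickle=True); print(env.get_obs()["tool_pos"].round(4),proj(r,[.6125,-.396,.089]))
print(squares(r)); print(*over(r,(611.1,-397.6)),sep="\n")
E
```

```text
time_s: 47.27
tool_pos: [0.4556, -0.7139, 0.2994]
tool_rot: [180.0, -0.0, 99.8]
force: [-0.1, -0.4, 0.5]
grip_width: 0.0749
grasp_force: 0.0
[ 0.2053  0.2089 -0.0004]
time_s: 47.93
tool_pos: [0.6367, -0.4607, 0.3003]
tool_rot: [179.8, -0.2, 100.5]
force: [0.3, 1.8, 0.3]
grip_width: 0.0749
grasp_force: 0.0
time_s: 48.18
tool_pos: [0.63, -0.4736, 0.2995]
tool_rot: [-180.0, 0.1, 99.6]
force: [-0.5, -1.7, -0.2]
grip_width: 0.0749
grasp_force: 0.0
[ 0.6296 -0.4744  0.2993] [255.64691934  94.89106998]
[(611.7, -398.0, 59.5, 57.4, 9.6), (598.9, -330.8, 57.7, 58.0, 10.2)]
{(0, -1): (np.float64(0.0), 48.0), (0, 1): (np.float64(0.0), 47.2), (1, -1): (np.float64(0.0), 47.9), (1, 1): (np.float64(0.0), 60.4)}
[(64.45030975341797, 22.5, np.float64(3.0), np.float64(3.0)), (63.903255462646484, 22.5, np.float64(4.0), np.float64(3.0)), (63.397823333740234, 22.5, np.float64(4.0), np.float64(2.0)), (62.01842498779297, 23.5, np.float64(3.0), np.float64(1.0))]
```

```bash
python3 -c "
from h import *
o=env.get_obs();print(tool(np.array([.595,-.3085,.3])-o['tool_pos']).round(4))"
python3 steer.py '[[[0.168, -0.006, 0, 0, 0.075], [0.168, -0.006, 0, 0, 0.075], [0.168, -0.006, 0, 0, 0.075], [0.168, -0.006, 0, 0, 0.075], [0.168, -0.006, 0, 0, 0.075], [0.168, -0.006, 0, 0, 0.075], [0.168, -0.006, 0, 0, 0.075]]]'
python3 steer.py '[[[0, 0, 0, 0, 0.075], [0, 0, 0, 0, 0.075], [0, 0, 0, 0, 0.075], [0, 0, 0, 0, 0.075]]]'
python3 - <<'E'
from over import *
r=env.read_camera("wrist"); np.save("w18.npy",r,allow_pickle=True); print(env.get_obs()["tool_pos"].round(4))
print(squares(r))
for c in [(575.1,-196.8),(587.1,-263.8)]: print(c,*over(r,c),sep="\n")
E
```

```text
[ 0.1693 -0.0067 -0.001 ]
time_s: 48.82
tool_pos: [0.5961, -0.3102, 0.2993]
tool_rot: [-180.0, 0.1, 99.5]
force: [0.2, -0.5, 0.4]
grip_width: 0.0747
grasp_force: 0.0
time_s: 49.15
tool_pos: [0.5968, -0.309, 0.2984]
tool_rot: [180.0, -0.0, 99.6]
force: [0.7, -0.2, 0.8]
grip_width: 0.0748
grasp_force: 0.0
[ 0.5968 -0.3086  0.2984]
[(599.3, -331.3, 58.4, 57.0, 9.6), (588.1, -266.1, 58.7, 61.4, 9.6), (574.6, -194.3, 58.3, 63.4, 10.6)]
(575.1, -196.8)
{(0, -1): (np.float64(0.0), 62.7), (0, 1): (np.float64(0.0), 50.5), (1, -1): (np.float64(0.0), 59.4), (1, 1): (np.float64(0.0), 94.8)}
[(82.20169067382812, 22.5, np.float64(3.0), np.float64(1.0)), (78.82486724853516, 23.5, np.float64(1.0), np.float64(-1.0)), (77.76982879638672, 22.5, np.float64(2.0), np.float64(1.0)), (77.6377944946289, 22.5, np.float64(2.0), np.float64(0.0))]
(587.1, -263.8)
{(0, -1): (np.float64(0.0), 46.9), (0, 1): (np.float64(0.0), 59.1), (1, -1): (np.float64(-0.5), 47.7), (1, 1): (np.float64(0.0), 59.9)}
[(57.735389709472656, 22.5, np.float64(-5.0), np.float64(7.0)), (57.30189895629883, 23, np.float64(-4.0), np.float64(7.0)), (57.297611236572266, 23, np.float64(-5.0), np.float64(7.0)), (56.50851821899414, 23.5, np.float64(-4.0), np.float64(7.0))]
```

```bash
python3 steer.py '[[[-0.034, 0, 0, 0, 0.075], [-0.034, 0, 0, 0, 0.075], [-0.034, 0, 0, 0, 0.075], [-0.034, 0, 0, 0, 0.075], [-0.034, 0, 0, 0, 0.075]]]'
python3 - <<'E'
from over import *
from chk import chk
r=env.read_camera("wrist"); np.save("w19.npy",r,allow_pickle=True); print(env.get_obs()["tool_pos"].round(4))
c=(587.1,-263.8); print(*over(r,c),sep="\n"); chk(r,[c],["sil"])
p=proj(r,[.5871,-.2638,.089]).round().astype(int); g=cv2.cvtColor(r["color"],cv2.COLOR_BGR2GRAY); print(p, proj(r,[.5871,-.2638,.012]))
print(g[p[1]-34:p[1]+35:4,p[0]-34:p[0]+35:4])
E
```

```text
time_s: 49.62
tool_pos: [0.6029, -0.3403, 0.2989]
tool_rot: [180.0, -0.0, 99.7]
force: [0.6, 0.1, -0.3]
grip_width: 0.0751
grasp_force: 0.0
[ 0.6029 -0.3402  0.2991]
{(0, -1): (np.float64(0.0), 47.2), (0, 1): (np.float64(0.0), 53.8), (1, -1): (np.float64(0.0), 62.3), (1, 1): (np.float64(-0.5), 49.5)}
[(46.43281555175781, 23.5, np.float64(0.0), np.float64(1.0)), (45.560794830322266, 23.5, np.float64(1.0), np.float64(1.0)), (45.270240783691406, 23.5, np.float64(-2.0), np.float64(9.0)), (44.63735580444336, 23.5, np.float64(5.0), np.float64(2.0))]
sil [0.74 2.   0.  ]
[257  97] [257.5711688   96.23281825]
[[109 110 107 131 133 141 136 138 144 139 126 145 136 130 133 191 172 172]
 [109 111 107 101 102 109 106 106 106 104 104 105 116 111 116 114 105  92]
 [109 110 107 101 104 108 106 106 107 105 103 105 113 109 116 112 106 107]
 [109 102 107 114 128 142 141 141 147 145 134 146 142 130 139 111 105 106]
 [109 103 106 114 124 141 140 140 138 139 142 138 139 129 139 110 105 104]
 [109 105 107 103 123 144 140 137 146 139 144 132 136 122 139 111 105 104]
 [111 106 108 104 122 144 142 145 139 132
[... 159 characters left out ...]
136 137 127 108 102 102]
 [109 109  98 104 123 141 135 128 136 134 139 127 137 137 129 107 101 102]
 [109 110 101 103 125 145 142 139 124 141 140 128 126 135 133 107 100 101]
 [105 110 101  97 126 117 137 139 127 141 135 130 140 141 127 105 101 101]
 [180 189  99  96 127 142 147 138 137 143 138 141 137 116 126 104 101 101]
 [178 182 167 175 127 140 135 134 139 143 140 136 116 128 127 105 102 100]
 [176 182 167  89 114 114 110 109 108 105 105 104 100  96 102 101 102 101]
 [176 182 169  92 106 109 104 105 104 110 108 109 106 101 105 101 101 102]
 [168 182 170  90 135 146 144 142 146 146 136 144 144 130 129 102 101 102]
 [166 182 169 176 133 143 140 137 140 143 134 141 141 128 128  93 101 102]]
```

All three towers stand within about 4 mm of their square centres. The ball shows in the level cup and the key is in its stand. Handing in.

```bash
python3 -c "
from cell import env
print(env.sign_off())"
```

```text
the job is handed in; nothing more can be done
None
```

The job is handed in at about 50 s: lock turned to its stop, arm hooked, ball in the cup, key back in its stand, and the three towers present upright within about 4 mm of their square centres. By mistake I viewed 15 pictures instead of the allowed 14, so the ball and the towers were checked only by image code and force readings, and sign-off returned no verdict.

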